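# Load and set the rotary welding fixture

## Robot

A 6-joint arm with a two-finger parallel gripper is mounted at the origin on the work surface. World frame = base frame: x ahead of the robot, y to its left, z up, the work surface at z = 0. Lengths are in m, angles in rad, forces in N, time in s.
With the tool pointing down it reaches from about 0.425 to 0.95 m from the base axis. Payload 3.5 kg.
Tool frame: the origin (TCP) lies between the finger pads; the fingertips stand 25 mm ahead of it and the grasp point (between the pads) lies 6 mm ahead of it (ctrl.finger_overhang is the distance from the TCP to the fingertips, in m); x points along the fingers, y is the direction in which the jaws open and shut, and the axes are right-handed (so a half turn about x gives the same grasp; the last joint's range is limited). The gripper opens to 85 mm and grips with 20 to 120 N. Pads are 22 mm wide; open, the fingers measure 114 mm over their backs; the gripper's body (76 mm by 85 mm) begins 54 mm behind the grasp point. The pads swing forward as they close: fully open they stand 13 mm farther back than shut.
Start: joints at [1.083, 0.286, 1.577, -0, 1.279, -0.15], TCP at [0.224, 0.637, 0.256] pointing down, gripper open.
Joint ranges: [-2.77, 2.77], [-0.9, 2.22], [0.21, 2.48], [-1.53, 4.67], [0.24, 2.81], [-2.84, 2.84]. Speed limits (rad/s): [2.79, 2.79, 3.14, 3.14, 3.14, 3.14].

## Interface

Orientations are given as a unit quaternion [x, y, z, w].
In Python, from plant import ctrl gives the robot as it stands.
- The arm moves only by the tool play_rows, never from a script. Its argument "targets" is a list of rows, each an object with "delta_pos": the shift along the world's x, y, z normalised to -1 to 1, where 1 is 1000 mm, a list of three; "delta_rot": the turn, a rotation vector about the world's x, y, z normalised to -1 to 1, where 1 is pi rad, a list of three; "claw": the finger opening in mm, from 0 to 85.4. In form: [{"delta_pos": [tx, ty, tz], "delta_rot": [wx, wy, wz], "claw": claw}, ...]. A call has 1 to 20 rows; each row is the pose to reach, as a shift and turn from the pose measured when the call began, turning the shorter way round; what a row does not reach only later rows make up. A row lasts 1/12 s, in which the tool goes at most 41.7 mm and 7.16 degrees, less where a joint would pass 70% of its speed; a pose out of reach is approached as far as the arm can. A call with a number of a shift or a turn outside -1 to 1 is refused whole. A call with a gripper value outside its range is refused whole. The fingers move at their own pace and stop on an object; "newtons" is the grip in N (left out, the last holds). Time passes only in rows, so rows that repeat a pose let the fingers close. It gives the time, the measured TCP pose, the force and the opening at its end, in the units of the state.
- ctrl.get_state(): the state, without advancing time (a new reading comes with each control period).
- ctrl.read_camera(name): name is "scene" or "top" or "wrist"; returns the picture (420x560x3 uint8, blue, green, red); there is no depth.
- ctrl.calibration(name): a dict with "fx", "fy", "cx", "cy" (pixels), "camera_from_world" (4x4, takes a point from world to camera coordinates). Camera axes: x right, y down, z forward; pixel columns grow to the right and rows downward; lengths in m; the calibration is good to about 2 mm. A picture is of the moment at which its call begins: read the wrist's pose just before it. calibration takes no time and is no camera call; for the wrist camera it gives the pose at the moment of the call.
- ctrl.sign_off(): hands the job in, once; it reports no verdict.
The state is a dict: "time": time; "qpos": joint angles; "dq": joint speeds; "joint_efforts": joint torques, N m; "eef_pos": TCP position; "tcp_rot": TCP orientation; "contact_force": force on the tool from outside, world axes, zero at the start; "wrist_torque": the same for the moment, N m; "opening": opening from 0.0 (shut) to 1.0 (fully open).
Only numpy, scipy, OpenCV 4.12 (cv2) and the standard library are available. Lean on these libraries where they do the work, as an engineer would, in place of code of your own. Each camera call takes 0.05 s, during which the arm holds its last target. There are 200 camera calls.

## Task

Get the rotary welding fixture ready: slide its brake all the way to released, turn the table by its fin until the scale reads 0 at the index line, and then, with the table left at 0, lay every piece of square steel tube flat in a nest of dowel pins, one to a nest (any nest). Then turn the loaded table until the scale reads 40 degrees and slide the brake all the way to locked, ending with the table at 40, the brake locked and every tube still in its nest. Leave the hammer, the wrench and the round slug where they are.

Things in the scene. Friction and masses are not known exactly. Their poses are not given: they have to be found in the camera images.
- turntable (a joint): Scale reading of the rotary table in rad (40 degrees = 0.698): a flat aluminium disc, 336 mm across, top 60 mm above the bench, on a vertical axis. Grows as it turns counter-clockwise seen from above; stops at -0.2 and 2.2. Stays where it is left (stiff: about 0.15 N m, whatever the brake's position).
- zero_mark (a point): The 0 of the scale, on the turntable's rim, 168 mm from its axis along its own +x (axes are the turntable's). Black marks run from it clockwise (seen from above) to 120 degrees: short every 5, long every 10; the 0 mark is broad (5 mm); 30 has one dot inside, 60 has two. So 40 is the next long mark after the one-dot mark.
- fin (a point): Grip point of the upright steel fin that turns the table: on the turntable's axis, 35 mm above its top (95 mm above the bench). The fin is 64 mm long, 14 mm thick, 50 mm high, and runs midway between the turntable's own +x and +y (45 degrees from each). Axes are the turntable's own; they agree with the base's at reading 0.
- index (a point): The fixed index: white line on a dark block at the rim, 183 mm from the turntable's axis along the base's +x, level with the disc's top. Axes are the base's: x from the axis to the index, z up. The base is a grey plate, 360 (x) by 430 mm (y), 22 mm high, reaching 250 mm to the -y side of the axis; its place and yaw vary.
- brake (a joint): Position of the brake slide in m: 0 = released end stop, 0.10 = locked end stop; grows along the base's +x. Stays where it is left (friction about 2 N).
- brake_grip (a point): Middle of the brake slide's black upright grip: 20 mm along the track, 28 mm across it, 40 mm high; this point is 16 mm below its top, 74.5 mm above the bench. Axes are the base's: x along the track towards locked. The track (190 by 44 mm, top 50 mm above the bench) lies 222 mm to the -y side of the turntable's axis, its middle level with the axis.
- nest1 (a point): Centre of a tube seated in nest 1: 93 mm from the turntable's axis along its own +x, 15 mm above its top; axes are the turntable's own. Nest: six pins (10 mm across, 12 high): two pairs 64 mm apart, 38 mm clear between the pins of a pair for the tube's width, and a pin past each end, 99 mm clear for its length. The tube lies along x (radially); 54 mm between the pairs is free for fingers.
- nest2 (a point): Centre of a tube seated in nest 2: 93 mm from the turntable's axis along its own +y, 15 mm above its top; axes are the turntable's own. Nest: six pins (10 mm across, 12 high): two pairs 64 mm apart, 38 mm clear between the pins of a pair for the tube's width, and a pin past each end, 99 mm clear for its length. The tube lies along y (radially); 54 mm between the pairs is free for fingers.
- nest3 (a point): Centre of a tube seated in nest 3: 93 mm from the turntable's axis along its own -x, 15 mm above its top; axes are the turntable's own. Nest: six pins (10 mm across, 12 high): two pairs 64 mm apart, 38 mm clear between the pins of a pair for the tube's width, and a pin past each end, 99 mm clear for its length. The tube lies along x (radially); 54 mm between the pairs is free for fingers.
- nest4 (a point): Centre of a tube seated in nest 4: 93 mm from the turntable's axis along its own -y, 15 mm above its top; axes are the turntable's own. Nest: six pins (10 mm across, 12 high): two pairs 64 mm apart, 38 mm clear between the pins of a pair for the tube's width, and a pin past each end, 99 mm clear for its length. The tube lies along y (radially); 54 mm between the pairs is free for fingers.
- tube1_mid (a point): A piece of bare steel square tube, 90 mm long and 30 mm square, with dark open ends, about 0.2 to 0.4 kg; this is its centre, x along its length. It lies on the bench at the start; two to four of the tubes are there, and absent ones read None.
- tube2_mid (a point): A piece of bare steel square tube, 90 mm long and 30 mm square, with dark open ends, about 0.2 to 0.4 kg; this is its centre, x along its length. It lies on the bench at the start; two to four of the tubes are there, and absent ones read None.
- tube3_mid (a point): A piece of bare steel square tube, 90 mm long and 30 mm square, with dark open ends, about 0.2 to 0.4 kg; this is its centre, x along its length. It lies on the bench at the start; two to four of the tubes are there, and absent ones read None.
- tube4_mid (a point): A piece of bare steel square tube, 90 mm long and 30 mm square, with dark open ends, about 0.2 to 0.4 kg; this is its centre, x along its length. It lies on the bench at the start; two to four of the tubes are there, and absent ones read None.
- hammer: Bystander: a hammer about 260 mm long lying on the bench beyond the work. Leave alone.
- wrench: Bystander: a wrench about 180 mm long lying on the bench. Leave alone.
- slug: Bystander: a dark steel round slug, 76 mm across, 45 mm high, standing on the bench. Leave alone.

How it is judged:
By the outcome, as a careful person would: the job done as asked, in the order asked, and still so for the second after the job is handed in, with the robot touching nothing.
Of tube1, tube2, tube3, tube4 only 2 to 4 are there at a start; the rules pass over those that are not, and their reading is None.
At some moment in a run one of tube1, tube2, tube3, tube4 may be knocked a few centimetres aside while the robot is not near it.
Once in a run the grip may slacken for a moment while it holds something.
It also fails if it takes over 210 s, if anything falls off the work surface, if the arm or the gripper's body presses on something with over 40 N, if the wrist force passes 120 N, or if a joint passes its speed limit or range.

## Working session

There is one attempt and no reset: what is moved stays moved. The work goes in short steps, Python scripts to look and compute and a tool call to move; the robot and the scene stay as the last step left them, time stands still between calls to the robot, and variables do not carry over. Pictures are saved under pics/ and viewed, about 12 in all and at most 16, crops included, and the job is handed in when it is done.

Besides the shell and the picture viewer there is one more tool, called after "Request:" as name(argument=value, ...), one argument or row to a line, values as JSON. play_rows: Moves the arm, as the interface text tells. Its arguments: {"type":"object","properties":{"targets":{"type":"array"},"newtons":{"type":"number"}},"required":["targets"]}

```bash
mkdir -p pics; ls; cat > h.py <<'E'
import numpy as np, cv2
from plant import ctrl
from scipy.spatial.transform import Rotation as R
def snap(name,fn):
    c=ctrl.calibration(name); im=np.array(ctrl.read_camera(name)); cv2.imwrite('pics/'+fn+'.png',im); np.savez('pics/'+fn+'.npz',T=c['camera_from_world'],k=[c[x] for x in('fx','fy','cx','cy')]); return im
def load(fn):
    d=np.load('pics/'+fn+'.npz'); return cv2.imread('pics/'+fn+'.png'),d['T'],d['k']
def ray(T,k,u,v,z):
    d=np.array([(u-k[2])/k[0],(v-k[3])/k[1],1]); Rm=T[:3,:3]; o=-Rm.T@T[:3,3]; w=Rm.T@d
    return o+w*(z-o[2])/w[2]
def proj(T,k,p):
    c=T[:3,:3]@np.array(p)+T[:3,3]; return c[0]/c[2]*k[0]+k[2],c[1]/c[2]*k[1]+k[3]
E
python3 - <<'E'
from h import *
print(ctrl.get_state())
a=snap('top','top0');b=snap('scene','scene0')
for n in('top','scene'):
  c=ctrl.calibration(n);T=np.array(c['camera_from_world']);print(n,c['fx'],-T[:3,:3].T@T[:3,3],T[:3,:3].round(2).tolist())
E
```

```text
pics
{'time': 0.0, 'qpos': array([ 1.08302199e+00,  2.87170992e-01,  1.57817716e+00, -2.39433966e-05,
        1.27860595e+00, -1.49968452e-01]), 'dq': array([0.00027052, 0.00015215, 0.00180716, 0.00026123, 0.00077171,
       0.00046762]), 'joint_efforts': array([ 2.91661330e-03, -4.05981660e+01, -2.92627788e+01, -4.92351546e-05,
        5.92229568e-03,  5.80751788e-06]), 'eef_pos': array([0.22337908, 0.63633005, 0.25494348]), 'tcp_rot': array([ 0.11806751,  0.69729846, -0.11965821,  0.69679038]), 'contact_force': array([-0.56349008,  0.58311231,  0.13991669]), 'wrist_torque': array([-0.01849295, -0.04119505,  0.02339823]), 'opening': 1.0016217101431786}
top 489.8461117838211 [ 0.44160106 -0.10581866  1.30434182] [[0.02, -1.0, 0.0], [-1.0, -0.02, -0.1], [0.1, 0.0, -1.0]]
scene 402.4842429705829 [1.02230226 0.38230426 1.05417546] [[-0.74, 0.68, 0.01], [0.55, 0.61, -0.57], [-0.4, -0.42, -0.82]]
```

View pics/top0.png

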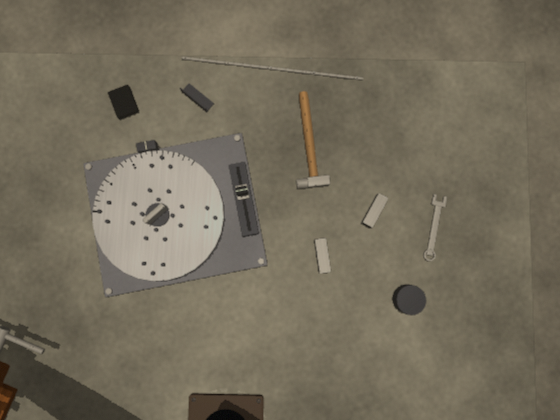

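View pics/scene0.png

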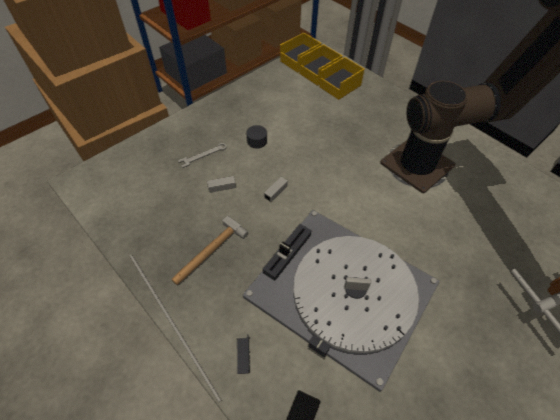

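The top view shows the table centre near (158,215), the index near (148,147), a broad mark near (97,211) and the brake grip near (241,190). There are light tubes at (374,211) and (322,256), and a dark unknown bar at (197,97). I'll zoom in.

```bash
python3 - <<'E'
from h import *
im,T,k=load('top0'); s,Ts,ks=load('scene0')
a=cv2.resize(im[70:300,75:275],None,fx=2.6,fy=2.6,interpolation=cv2.INTER_CUBIC)  # 520x598
b=cv2.resize(im[75:125,100:220],(280,117),interpolation=cv2.INTER_CUBIC)
c=cv2.resize(s[320:420,220:340],(280,233),interpolation=cv2.INTER_CUBIC)
d=cv2.resize(s[165:210,195:300],(280,120),interpolation=cv2.INTER_CUBIC)
e=cv2.resize(im[185:280,300:400],(280,128*1),interpolation=cv2.INTER_CUBIC)
o=np.zeros((598,800,3),np.uint8); o[:a.shape[0],:520]=a
col=np.vstack([b,c,d,e]); col=cv2.convertScaleAbs(col,alpha=1.8); o[:col.shape[0],520:]=col[:598]
cv2.imwrite('pics/z0.png',o)
g=cv2.cvtColor(im,cv2.COLOR_BGR2HSV)
m=((g[...,1]<30)&(g[...,2]>125)).astype(np.uint8)
for c in cv2.findContours(m,cv2.RETR_EXTERNAL,cv2.CHAIN_APPROX_NONE)[0]:
  if cv2.contourArea(c)>80:
    r=cv2.minAreaRect(c); p=ray(T,k,*r[0],0.03); print(r,p.round(3),cv2.contourArea(c))
E
```

```text
((205.27513122558594, 214.73965454101562), (41.69231033325195, 73.00001525878906), 22.61986541748047) [0.555 0.064 0.03 ] 1369.5
```

View pics/z0.png

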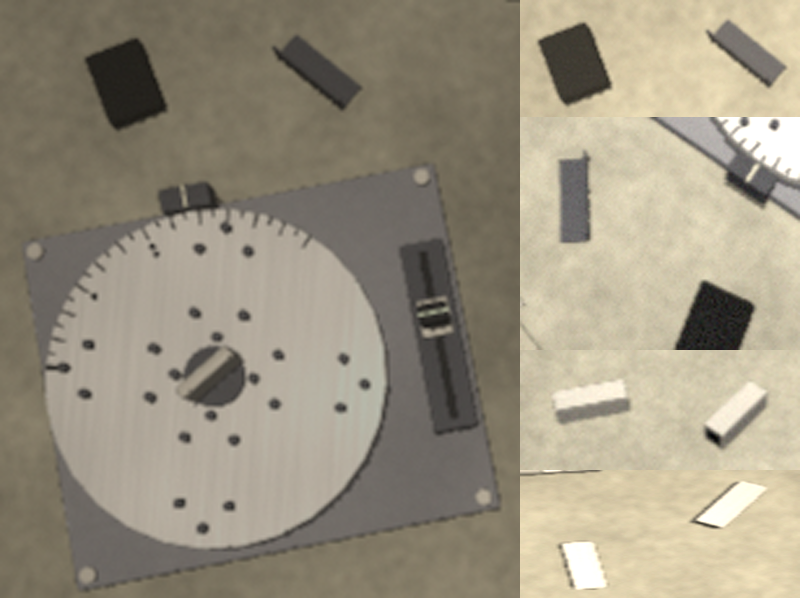

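Zoomed in: the broad 0 mark is on the left of the disc at about crop (60,367). The index line is at (184,195), the brake grip at (433,315), and the fin is centred at (210,374). The dark bar looks like an angle iron, so I don't think it is a tube. I'll check that from near. Next is the geometry.

```bash
cat >> h.py <<'E'
def comps(m,lo,hi):
    n,l,st,ce=cv2.connectedComponentsWithStats(m.astype(np.uint8)); return [(st[i,4],ce[i],l==i) for i in range(1,n) if lo<st[i,4]<hi]
def disc(im,T,k,V=95,z=.06):
    g=cv2.cvtColor(im,cv2.COLOR_BGR2GRAY)
    return g
E
python3 - <<'E'
from h import *
im,T,k=load('top0'); g=cv2.cvtColor(im,cv2.COLOR_BGR2GRAY)
print('gray disc/plate/bench/tube',g[250,130],g[270,225],g[330,300],g[211,374],g[256,322])
x0,y0=75,70; P=lambda u,v,z:ray(T,k,x0+u/2.6-.5,y0+v/2.6-.5,z)
# disc contour
m=(g>(int(g[250,130])+int(g[270,225]))//2).astype(np.uint8); m[:, 235:]=0; m[:,:88]=0;m[:150]=0;m[290:]=0
m=cv2.morphologyEx(m,cv2.MORPH_CLOSE,np.ones((7,7)))
c=max(cv2.findContours(m,cv2.RETR_EXTERNAL,cv2.CHAIN_APPROX_NONE)[0],key=cv2.contourArea)
h=cv2.convexHull(c)[:,0]; e=cv2.fitEllipse(h); print(e)
pts=np.array([ray(T,k,*p,.06) for p in h]); A=np.c_[2*pts[:,:2],np.ones(len(pts))]; s=np.linalg.lstsq(A,(pts[:,:2]**2).sum(1),rcond=None)[0]
C=s[:2]; print('C',C,'r',np.sqrt(s[2]+C@C))
i=P(184,195,.06); z=P(60,367,.06); print('idx',i,np.linalg.norm(i[:2]-C),'zero',z)
ang=lambda d:np.degrees(np.arctan2(d[1],d[0]))
yb=ang(i[:2]-C); print('yaw',yb,'zero ang',ang(z[:2]-C)-yb)
for s_ in [(35,250),(421,176),(484,496),(87,576)]: print(P(*s_,.022).round(3))
sc=[P(*s_,.022)[:2] for s_ in [(35,250),(421,176),(484,496),(87,576)]]
print('yaw screws',ang(sc[0]-sc[1])-90,ang(sc[3]-sc[2])-90,ang(sc[0]-sc[3]),ang(sc[1]-sc[2]))
print('brake grip top',P(433,315,.09))
m=(g>120); m[:, :300]=0; 
for a,ce,mm in comps(m,80,800):
  r=cv2.minAreaRect(np.argwhere(mm)[:,::-1].astype(np.float32)); b=cv2.boxPoints(r); w=[ray(T,k,*q,.03) for q in b]
  print(a,r,ray(T,k,*r[0],.03).round(3),[np.linalg.norm(w[j]-w[j+1]).round(3) for j in range(2)],[ang(w[j]-w[j+1]).round(1) for j in range(2)])
E
```

```text
gray disc/plate/bench/tube 170 107 116 152 160
((157.4757080078125, 215.36923217773438), (128.55667114257812, 131.80775451660156), 52.63035202026367)
C [0.55087024 0.18150393] r 0.1662768733929151
idx [0.73205533 0.2206039  0.06      ] 0.18535599445824935 zero [0.55793439 0.33477606 0.06      ]
yaw 12.177752176155689 zero ang 75.18341183034354
[0.681 0.38  0.022]
[ 0.765 -0.012  0.022]
[ 0.44  -0.083  0.022]
[0.353 0.31  0.022]
yaw screws 12.172369072448873 12.41936643576257 12.008881372502897 12.367053326236919
brake grip top [ 0.61214083 -0.03177313  0.09      ]
261 ((450.84930419921875, 78.43151092529297), (34.87826919555664, 15.566473960876465), 69.44395446777344) [ 0.935 -0.584  0.03 ] [np.float64(0.043), np.float64(0.095)] [np.float64(112.1), np.float64(19.1)]
171 ((308.1846618652344, 132.9769287109375), (82.8552017211914, 2.8527989387512207), 82.87498474121094) [ 0.778 -0.203  0.03 ] [np.float64(0.008), np.float64(0.224)] [np.float64(98.4), np.float64(7.6)]
234 ((314.49407958984375, 180.4235382080078), (9.050187110900879, 29.6048526763916), 85.60128784179688) [ 0.651 -0.221  0
[... 539 characters left out ...]
2 -0.201  0.03 ] [np.float64(0.034), np.float64(0.05)] [np.float64(91.1), np.float64(0.6)]
421 ((325.3399658203125, 256.3800048828125), (38.18376541137695, 16.404876708984375), 81.8698959350586) [ 0.453 -0.251  0.03 ] [np.float64(0.043), np.float64(0.098)] [np.float64(99.2), np.float64(8.5)]
138 ((384.34246826171875, 263.25341796875), (15.641751289367676, 13.489975929260254), 65.55604553222656) [ 0.438 -0.404  0.03 ] [np.float64(0.035), np.float64(0.04)] [np.float64(115.2), np.float64(24.5)]
269 ((317.2930908203125, 298.5172424316406), (25.57801055908203, 25.16278076171875), 48.36646270751953) [ 0.345 -0.231  0.03 ] [np.float64(0.065), np.float64(0.065)] [np.float64(132.2), np.float64(42.7)]
```

```bash
cat >> h.py <<'E'
def plan(p,yaw,what=''):
    """deltas to reach TCP p, tool down, jaw axis at yaw deg (mod 180)"""
    s=ctrl.get_state(); Rc=R.from_quat(s['tcp_rot']); best=None
    cur=Rc.as_matrix()[:,1]; cy=np.degrees(np.arctan2(cur[1],cur[0]))
    for y in (yaw,yaw+180):
        a=np.radians(y); j=np.array([np.cos(a),np.sin(a),0]); x=np.array([0,0,-1.]); M=np.c_[x,j,np.cross(x,j)]
        rv=(R.from_matrix(M)*Rc.inv()).as_rotvec()
        # joint6 after: base yaw change minus
        dq1=np.arctan2(p[1],p[0])-np.arctan2(s['eef_pos'][1],s['eef_pos'][0])
        q6=[s['qpos'][5]-(rv[2]-dq1),s['qpos'][5]+(rv[2]-dq1)]
        print(what,'dpos',((np.array(p)-s['eef_pos'])).round(4),'drot',(rv/np.pi).round(4),'q6?',np.round(q6,2),'rows',int(np.ceil(max(np.linalg.norm(p-s['eef_pos'])/.0417,np.degrees(np.linalg.norm(rv))/7.16))))
E
python3 - <<'E'
from h import *
plan([.5,.15,.36],12.2,'look'); plan([.612,-.032,.15],12.2,'brake')
c=ctrl.calibration('wrist');T=np.array(c['camera_from_world']);print(c['fx'],-T[:3,:3].T@T[:3,3],T[:3,:3].round(2).tolist(),ctrl.finger_overhang)
s=ctrl.get_state();print(R.from_quat(s['tcp_rot']).as_matrix().round(2))
E
```

```text
look dpos [ 0.2766 -0.4864  0.1049] drot [ 0.0004 -0.0006 -0.3247] q6? [-0.07 -0.23] rows 14
look dpos [ 0.2766 -0.4864  0.1049] drot [7.000e-04 5.000e-04 6.753e-01] q6? [-3.21  2.91] rows 17
brake dpos [ 0.3886 -0.6684 -0.1051] drot [ 0.0004 -0.0006 -0.3247] q6? [-0.42  0.12] rows 19
brake dpos [ 0.3886 -0.6684 -0.1051] drot [7.000e-04 5.000e-04 6.753e-01] q6? [-3.56  3.26] rows 19
324.19956962995246 [0.15038746 0.66209416 0.37337258] [[0.33, 0.94, -0.0], [0.9, -0.31, 0.3], [0.29, -0.1, -0.95]] 0.025
[[-0.    0.33  0.94]
 [-0.    0.94 -0.33]
 [-1.   -0.   -0.  ]]
```

Request:
play_rows(
  targets=[
    {"delta_pos": [0.28, -0.45, 0.11], "delta_rot": [0, 0, -0.325], "claw": 85},
    {"delta_pos": [0.28, -0.45, 0.11], "delta_rot": [0, 0, -0.325], "claw": 85},
    {"delta_pos": [0.28, -0.45, 0.11], "delta_rot": [0, 0, -0.325], "claw": 85},
    {"delta_pos": [0.28, -0.45, 0.11], "delta_rot": [0, 0, -0.325], "claw": 85},
    {"delta_pos": [0.28, -0.45, 0.11], "delta_rot": [0, 0, -0.325], "claw": 85},
    {"delta_pos": [0.28, -0.45, 0.11], "delta_rot": [0, 0, -0.325], "claw": 85},
    {"delta_pos": [0.28, -0.45, 0.11], "delta_rot": [0, 0, -0.325], "claw": 85},
    {"delta_pos": [0.28, -0.45, 0.11], "delta_rot": [0, 0, -0.325], "claw": 85},
    {"delta_pos": [0.28, -0.45, 0.11], "delta_rot": [0, 0, -0.325], "claw": 85},
    {"delta_pos": [0.28, -0.45, 0.11], "delta_rot": [0, 0, -0.325], "claw": 85},
    {"delta_pos": [0.28, -0.45, 0.11], "delta_rot": [0, 0, -0.325], "claw": 85},
    {"delta_pos": [0.28, -0.45, 0.11], "delta_rot": [0, 0, -0.325], "claw": 85},
    {"delta_pos": [0.28, -0.45, 0.11], "delta_rot": [0, 0, -0.325], "claw": 85},
    {"delta_pos": [0.28, -0.45, 0.11], "delta_rot": [0, 0, -0.325], "claw": 85},
    {"delta_pos": [0.28, -0.45, 0.11], "delta_rot": [0, 0, -0.325], "claw": 85},
    {"delta_pos": [0.28, -0.45, 0.11], "delta_rot": [0, 0, -0.325], "claw": 85},
    {"delta_pos": [0.28, -0.45, 0.11], "delta_rot": [0, 0, -0.325], "claw": 85},
    {"delta_pos": [0.28, -0.45, 0.11], "delta_rot": [0, 0, -0.325], "claw": 85},
  ],
)

```text
time: 1.6
eef_pos: [0.5025, 0.1876, 0.3644]
tcp_rot: [0.443, 0.551, -0.444, 0.55]
contact_force: [-0.1, -0.4, 0.2]
opening: 0.994
```

```bash
python3 - <<'E'
from h import *
s=ctrl.get_state();print(s['eef_pos'],s['qpos'].round(2),s['dq'].round(2),s['time'])
im=snap('wrist','w1'); cv2.imwrite('pics/w1b.png',cv2.resize(im,(800,600),interpolation=cv2.INTER_CUBIC))
E
```

```text
[0.50252513 0.18762339 0.36444449] [ 0.17 -0.09  1.78  0.    1.45 -0.05] [ 0. -0. -0. -0. -0. -0.] 1.6
```

View pics/w1b.png

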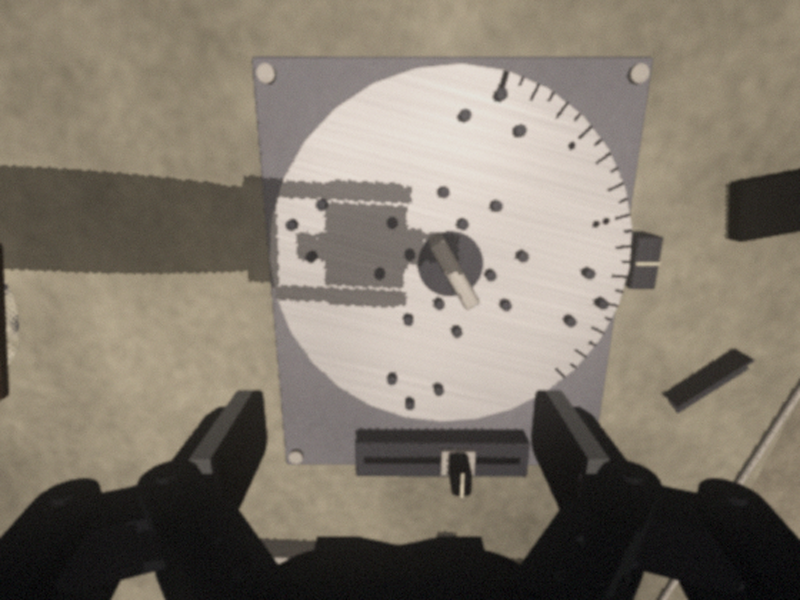

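The wrist view (picture 4) shows the whole base: 0 mark at (504,82), index line at (648,263), brake grip at (460,470). The object at (707,380) is a thin dark bar, not a light square tube. So there are two tubes. Next I refine the base pose.

```bash
cat > fit.py <<'E'
from h import *
ang=lambda d:np.degrees(np.arctan2(d[1],d[0]))
def fitdisc(fn,box,th=None):
    im,T,k=load(fn); g=cv2.cvtColor(im,cv2.COLOR_BGR2GRAY); x0,y0,x1,y1=box
    t,_=cv2.threshold(g[y0:y1,x0:x1].reshape(-1,1),0,255,cv2.THRESH_OTSU)
    m=np.zeros_like(g); m[y0:y1,x0:x1]=g[y0:y1,x0:x1]>(th or t)
    m=cv2.morphologyEx(m,cv2.MORPH_CLOSE,np.ones((5,5)))
    c=max(cv2.findContours(m,cv2.RETR_EXTERNAL,cv2.CHAIN_APPROX_NONE)[0],key=cv2.contourArea)
    h=cv2.convexHull(c)[:,0]; p=np.array([ray(T,k,*q,.06)[:2] for q in h])
    for _ in range(4):
        s=np.linalg.lstsq(np.c_[2*p,np.ones(len(p))],(p**2).sum(1),rcond=None)[0]; C=s[:2]; r=np.sqrt(s[2]+C@C)
        p=p[abs(np.linalg.norm(p-C,axis=1)-r)<.003]
    return C,r,len(p),t
E
python3 - <<'E'
from fit import *
im,T,k=load('w1'); print(fitdisc('w1',(185,40,445,297)),fitdisc('w1',(185,40,445,297),150))
C=fitdisc('w1',(185,40,445,297))[0]
W=lambda u,v,z:ray(T,k,u*.7-.15,v*.7-.15,z)
i=W(648,263.5,.06);z=W(504,83,.06)
print('idx',i,np.linalg.norm(i[:2]-C),ang(i[:2]-C),'zero',np.linalg.norm(z[:2]-C),ang(z[:2]-C)-ang(i[:2]-C))
sc=[W(*q,.022)[:2] for q in [(265,73),(640,73),(295,457)]]; print('yaw',ang(sc[1]-sc[0]),ang(sc[0]-sc[2])-90, 'fin',W(438,240,.11),W(474,305,.11), 'br top',W(461,492,.09),'track ends',W(357,431,.05),W(527,431,.05))
E
```

```text
(array([0.55110702, 0.18271051]), np.float64(0.16692908149454797), 67, 163.0) (array([0.55132079, 0.18251076]), np.float64(0.16755332778600138), 36, 163.0)
idx [0.73132944 0.22144173 0.06      ] 0.18433727224598367 12.128835729443349 zero 0.1573713085539551 75.39298670976848
yaw 12.260509554476306 12.217340559397343 fin [0.52975874 0.20847204 0.11      ] [0.57252636 0.16145611 0.11      ] br top [ 0.61640024 -0.0402237   0.09      ] track ends [ 0.50076171 -0.01889917  0.05      ] [0.67877174 0.02028967 0.05      ]
```

Request:
play_rows(
  targets=[
    {"delta_pos": [0.111, -0.2186, -0.204], "delta_rot": [0, 0, 0], "claw": 85},
    {"delta_pos": [0.111, -0.2186, -0.204], "delta_rot": [0, 0, 0], "claw": 85},
    {"delta_pos": [0.111, -0.2186, -0.204], "delta_rot": [0, 0, 0], "claw": 85},
    {"delta_pos": [0.111, -0.2186, -0.204], "delta_rot": [0, 0, 0], "claw": 85},
    {"delta_pos": [0.111, -0.2186, -0.204], "delta_rot": [0, 0, 0], "claw": 85},
    {"delta_pos": [0.111, -0.2186, -0.204], "delta_rot": [0, 0, 0], "claw": 85},
    {"delta_pos": [0.111, -0.2186, -0.204], "delta_rot": [0, 0, 0], "claw": 85},
    {"delta_pos": [0.111, -0.2186, -0.204], "delta_rot": [0, 0, 0], "claw": 85},
    {"delta_pos": [0.111, -0.2186, -0.204], "delta_rot": [0, 0, 0], "claw": 85},
    {"delta_pos": [0.111, -0.2186, -0.204], "delta_rot": [0, 0, 0], "claw": 85},
    {"delta_pos": [0.111, -0.2186, -0.281], "delta_rot": [0, 0, 0], "claw": 85},
    {"delta_pos": [0.111, -0.2186, -0.281], "delta_rot": [0, 0, 0], "claw": 85},
    {"delta_pos": [0.111, -0.2186, -0.281], "delta_rot": [0, 0, 0], "claw": 85},
    {"delta_pos": [0.111, -0.2186, -0.281], "delta_rot": [0, 0, 0], "claw": 85},
  ],
  newtons=40,
)

```text
time: 2.82
eef_pos: [0.6123, -0.029, 0.083]
tcp_rot: [0.442, 0.553, -0.444, 0.549]
contact_force: [1.3, -0.3, 1.0]
opening: 0.994
```

Request:
play_rows(
  targets=[
    {"delta_pos": [0, 0, 0], "delta_rot": [0, 0, 0], "claw": 0},
    {"delta_pos": [0, 0, 0], "delta_rot": [0, 0, 0], "claw": 0},
    {"delta_pos": [0, 0, 0], "delta_rot": [0, 0, 0], "claw": 0},
    {"delta_pos": [0, 0, 0], "delta_rot": [0, 0, 0], "claw": 0},
    {"delta_pos": [0, 0, 0], "delta_rot": [0, 0, 0], "claw": 0},
    {"delta_pos": [0, 0, 0], "delta_rot": [0, 0, 0], "claw": 0},
    {"delta_pos": [0, 0, 0], "delta_rot": [0, 0, 0], "claw": 0},
    {"delta_pos": [0, 0, 0], "delta_rot": [0, 0, 0], "claw": 0},
  ],
)

```text
time: 3.48
eef_pos: [0.6131, -0.0291, 0.0844]
tcp_rot: [0.442, 0.552, -0.444, 0.55]
contact_force: [-1.1, 0.7, 6.5]
opening: 0.228
```

Request:
play_rows(
  targets=[
    {"delta_pos": [-0.016, -0.0035, 0], "delta_rot": [0, 0, 0], "claw": 0},
    {"delta_pos": [-0.032, -0.007, 0], "delta_rot": [0, 0, 0], "claw": 0},
    {"delta_pos": [-0.048, -0.0104, 0], "delta_rot": [0, 0, 0], "claw": 0},
    {"delta_pos": [-0.06, -0.013, 0], "delta_rot": [0, 0, 0], "claw": 0},
    {"delta_pos": [-0.064, -0.0138, 0], "delta_rot": [0, 0, 0], "claw": 0},
    {"delta_pos": [-0.066, -0.0143, 0], "delta_rot": [0, 0, 0], "claw": 0},
    {"delta_pos": [-0.067, -0.0145, 0], "delta_rot": [0, 0, 0], "claw": 0},
    {"delta_pos": [-0.067, -0.0145, 0], "delta_rot": [0, 0, 0], "claw": 0},
  ],
)

```text
time: 4.15
eef_pos: [0.5483, -0.0432, 0.0845]
tcp_rot: [0.444, 0.551, -0.443, 0.551]
contact_force: [7.7, 3.6, -4.5]
opening: 0.226
```

Request:
play_rows(
  targets=[
    {"delta_pos": [-0.004, -0.0009, 0], "delta_rot": [0, 0, 0], "claw": 0},
    {"delta_pos": [-0.006, -0.0013, 0], "delta_rot": [0, 0, 0], "claw": 0},
    {"delta_pos": [-0.006, -0.0013, 0], "delta_rot": [0, 0, 0], "claw": 0},
    {"delta_pos": [-0.006, -0.0013, 0], "delta_rot": [0, 0, 0], "claw": 0},
  ],
)

```text
time: 4.48
eef_pos: [0.5479, -0.0433, 0.0846]
tcp_rot: [0.449, 0.546, -0.439, 0.554]
contact_force: [22.5, 6.7, -14.3]
opening: 0.228
```

Request:
play_rows(
  targets=[
    {"delta_pos": [0, 0, 0], "delta_rot": [0, 0, 0], "claw": 60},
    {"delta_pos": [0, 0, 0], "delta_rot": [0, 0, 0], "claw": 60},
    {"delta_pos": [0, 0, 0], "delta_rot": [0, 0, 0], "claw": 60},
    {"delta_pos": [0, 0, 0], "delta_rot": [0, 0, 0], "claw": 60},
    {"delta_pos": [0, 0, 0.085], "delta_rot": [0, 0, 0], "claw": 60},
    {"delta_pos": [0, 0, 0.085], "delta_rot": [0, 0, 0], "claw": 60},
    {"delta_pos": [0, 0, 0.085], "delta_rot": [0, 0, 0], "claw": 60},
  ],
)

```text
time: 5.07
eef_pos: [0.5521, -0.0447, 0.1781]
tcp_rot: [0.451, 0.542, -0.437, 0.559]
contact_force: [1.5, 0.6, 1.7]
opening: 0.704
```

```bash
python3 - <<'E'
from h import *
s=ctrl.get_state();print(s['eef_pos'],s['opening'],s['contact_force']);plan([.5512,.1825,.18],42.5)
im=snap('top','t1')
E
```

```text
[ 0.55212534 -0.04468333  0.1781382 ] 0.7037469480266055 [1.45770707 0.63367199 1.66589373]
 dpos [-0.0009  0.2272  0.0019] drot [-0.0024  0.0098  0.1683] q6? [-0.61 -0.36] rows 6
 dpos [-0.0009  0.2272  0.0019] drot [ 0.0131  0.0033 -0.8316] q6? [ 2.53 -3.5 ] rows 21
```

Request:
play_rows(
  targets=[
    {"delta_pos": [-0.001, 0.2272, 0.002], "delta_rot": [-0.0024, 0.0098, 0.168], "claw": 60},
    {"delta_pos": [-0.001, 0.2272, 0.002], "delta_rot": [-0.0024, 0.0098, 0.168], "claw": 60},
    {"delta_pos": [-0.001, 0.2272, 0.002], "delta_rot": [-0.0024, 0.0098, 0.168], "claw": 60},
    {"delta_pos": [-0.001, 0.2272, 0.002], "delta_rot": [-0.0024, 0.0098, 0.168], "claw": 60},
    {"delta_pos": [-0.001, 0.2272, 0.002], "delta_rot": [-0.0024, 0.0098, 0.168], "claw": 60},
    {"delta_pos": [-0.001, 0.2272, 0.002], "delta_rot": [-0.0024, 0.0098, 0.168], "claw": 60},
    {"delta_pos": [-0.001, 0.2272, 0.002], "delta_rot": [-0.0024, 0.0098, 0.168], "claw": 60},
    {"delta_pos": [-0.001, 0.2272, 0.002], "delta_rot": [-0.0024, 0.0098, 0.168], "claw": 60},
    {"delta_pos": [-0.001, 0.2272, -0.077], "delta_rot": [-0.0024, 0.0098, 0.168], "claw": 60},
    {"delta_pos": [-0.001, 0.2272, -0.077], "delta_rot": [-0.0024, 0.0098, 0.168], "claw": 60},
    {"delta_pos": [-0.001, 0.2272, -0.077], "delta_rot": [-0.0024, 0.0098, 0.168], "claw": 60},
    {"delta_pos": [-0.001, 0.2272, -0.077], "delta_rot": [-0.0024, 0.0098, 0.168], "claw": 60},
  ],
)

```text
time: 6.12
eef_pos: [0.5478, 0.181, 0.0958]
tcp_rot: [0.284, 0.65, -0.288, 0.644]
contact_force: [0.3, 0.3, 0.9]
opening: 0.703
```

Request:
play_rows(
  targets=[
    {"delta_pos": [0, 0, 0], "delta_rot": [0, 0, 0], "claw": 0},
    {"delta_pos": [0, 0, 0], "delta_rot": [0, 0, 0], "claw": 0},
    {"delta_pos": [0, 0, 0], "delta_rot": [0, 0, 0], "claw": 0},
    {"delta_pos": [0, 0, 0], "delta_rot": [0, 0, 0], "claw": 0},
    {"delta_pos": [0, 0, 0], "delta_rot": [0, 0, 0], "claw": 0},
    {"delta_pos": [0, 0, 0], "delta_rot": [0, 0, 0], "claw": 0},
    {"delta_pos": [0, 0, 0], "delta_rot": [0, 0, 0], "claw": 0},
  ],
  newtons=60,
)

```text
time: 6.7
eef_pos: [0.5511, 0.1823, 0.0986]
tcp_rot: [0.287, 0.647, -0.286, 0.646]
contact_force: [5.7, 3.6, -2.3]
opening: 0.153
```

```bash
python3 - <<'E'
from h import *
s=ctrl.get_state();print(s['eef_pos'],s['opening'],s['contact_force'],s['wrist_torque'],s['time']);plan([.5512,.1825,.101],-32.8)
j=R.from_quat(s['tcp_rot']).as_matrix()[:,1];print(np.degrees(np.arctan2(j[1],j[0])))
E
```

```text
[0.55105229 0.18232894 0.09859776] 0.15276197363604527 [ 5.6872812   3.64444391 -2.29800779] [ 0.50116803 -0.60031125 -0.10203017] 6.7
 dpos [0.0001 0.0002 0.0024] drot [-5.00e-04  1.00e-04 -4.17e-01] q6? [ 0.72 -1.9 ] rows 11
 dpos [0.0001 0.0002 0.0024] drot [-1.00e-04 -6.00e-04  5.83e-01] q6? [-2.43  1.24] rows 15
42.262064680835394
```

Request:
play_rows(
  targets=[
    {"delta_pos": [0, 0, 0.001], "delta_rot": [0, 0, -0.03], "claw": 0},
    {"delta_pos": [0, 0, 0.001], "delta_rot": [0, 0, -0.06], "claw": 0},
    {"delta_pos": [0, 0, 0.001], "delta_rot": [0, 0, -0.09], "claw": 0},
    {"delta_pos": [0, 0, 0.001], "delta_rot": [0, 0, -0.12], "claw": 0},
    {"delta_pos": [0, 0, 0.001], "delta_rot": [0, 0, -0.15], "claw": 0},
    {"delta_pos": [0, 0, 0.001], "delta_rot": [0, 0, -0.18], "claw": 0},
    {"delta_pos": [0, 0, 0.001], "delta_rot": [0, 0, -0.21], "claw": 0},
    {"delta_pos": [0, 0, 0.001], "delta_rot": [0, 0, -0.24], "claw": 0},
    {"delta_pos": [0, 0, 0.001], "delta_rot": [0, 0, -0.27], "claw": 0},
    {"delta_pos": [0, 0, 0.001], "delta_rot": [0, 0, -0.3], "claw": 0},
    {"delta_pos": [0, 0, 0.001], "delta_rot": [0, 0, -0.33], "claw": 0},
    {"delta_pos": [0, 0, 0.001], "delta_rot": [0, 0, -0.36], "claw": 0},
    {"delta_pos": [0, 0, 0.001], "delta_rot": [0, 0, -0.385], "claw": 0},
    {"delta_pos": [0, 0, 0.001], "delta_rot": [0, 0, -0.405], "claw": 0},
    {"delta_pos": [0, 0, 0.001], "delta_rot": [0, 0, -0.415], "claw": 0},
    {"delta_pos": [0, 0, 0.001], "delta_rot": [0, 0, -0.418], "claw": 0},
    {"delta_pos": [0, 0, 0.001], "delta_rot": [0, 0, -0.418], "claw": 0},
    {"delta_pos": [0, 0, 0.001], "delta_rot": [0, 0, -0.418], "claw": 0},
  ],
)

```text
time: 8.2
eef_pos: [0.5505, 0.1823, 0.0986]
tcp_rot: [0.622, 0.338, -0.621, 0.337]
contact_force: [1.9, 1.1, -11.8]
opening: 0.155
```

```bash
python3 - <<'E'
from h import *
s=ctrl.get_state();print(s['eef_pos'],s['opening'],s['contact_force'],s['wrist_torque'],s['time'])
j=R.from_quat(s['tcp_rot']).as_matrix()[:,1];print(np.degrees(np.arctan2(j[1],j[0])))
im=snap('wrist','w2'); a=cv2.resize(im,(560,420)); t=snap('top','t2')
z=cv2.resize(t[140:190,120:190],(560,400),interpolation=cv2.INTER_CUBIC)
cv2.imwrite('pics/w2b.png',cv2.resize(np.vstack([a[:,:],z]),(400,586)))
b=np.zeros((600,800,3),np.uint8);b[:420,:560]=a;b[420:600,:240]=cv2.resize(t[135:195,115:195],(240,180),interpolation=cv2.INTER_CUBIC);cv2.imwrite('pics/w2b.png',b)
_,T,k=load('w2');print(proj(T,k,[.73,.2214,.06]))
E
```

```text
[0.55045164 0.18234317 0.09864818] 0.15472478554598745 [  1.93633667   1.0966836  -11.77392836] [ 0.30810978 -0.34437289 -0.01049895] 8.2
-32.955489645971674
(np.float64(592.2972433382101), np.float64(-23.647940237391737))
```

View pics/w2b.png

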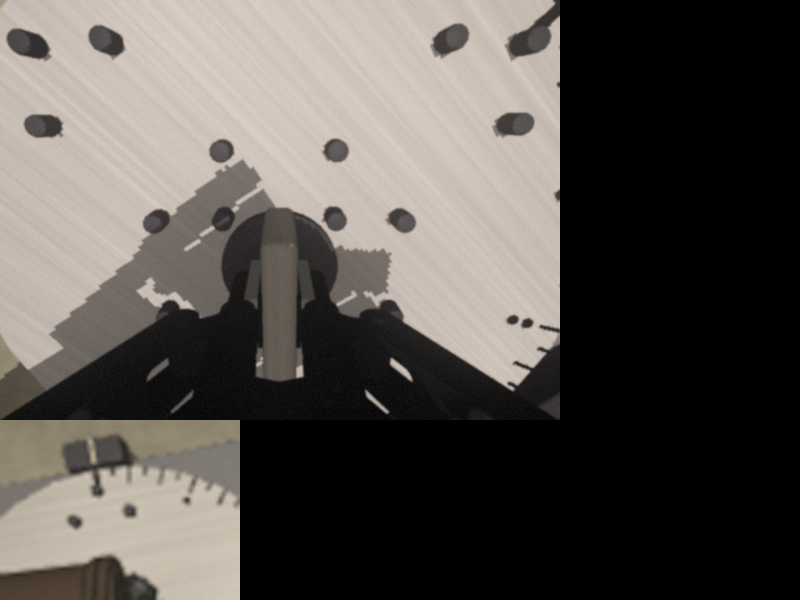

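Picture 5: the 0 mark sits almost under the index line (inset, about (95,465)). I'll release, lift and measure the reading precisely.

Request:
play_rows(
  targets=[
    {"delta_pos": [0, 0, 0], "delta_rot": [0, 0, 0], "claw": 60},
    {"delta_pos": [0, 0, 0], "delta_rot": [0, 0, 0], "claw": 60},
    {"delta_pos": [0, 0, 0], "delta_rot": [0, 0, 0], "claw": 60},
    {"delta_pos": [0, 0, 0], "delta_rot": [0, 0, 0], "claw": 60},
    {"delta_pos": [0, 0, 0.1], "delta_rot": [0, 0, 0], "claw": 60},
    {"delta_pos": [0, 0, 0.1], "delta_rot": [0, 0, 0], "claw": 60},
    {"delta_pos": [0, 0, 0.26], "delta_rot": [0, 0, 0.25], "claw": 60},
    {"delta_pos": [0, 0, 0.26], "delta_rot": [0, 0, 0.25], "claw": 60},
    {"delta_pos": [0, 0, 0.26], "delta_rot": [0, 0, 0.25], "claw": 60},
    {"delta_pos": [0, 0, 0.26], "delta_rot": [0, 0, 0.25], "claw": 60},
    {"delta_pos": [0, 0, 0.26], "delta_rot": [0, 0, 0.25], "claw": 60},
    {"delta_pos": [0, 0, 0.26], "delta_rot": [0, 0, 0.25], "claw": 60},
    {"delta_pos": [0, 0, 0.26], "delta_rot": [0, 0, 0.25], "claw": 60},
    {"delta_pos": [0, 0, 0.26], "delta_rot": [0, 0, 0.25], "claw": 60},
  ],
)

```text
time: 9.47
eef_pos: [0.5505, 0.1823, 0.3604]
tcp_rot: [0.445, 0.55, -0.444, 0.55]
contact_force: [0.4, -0.7, -1.2]
opening: 0.703
```

```bash
python3 - <<'E'
from fit import *
im=snap('wrist','w3'); _,T,k=load('w3')
u,v=map(int,proj(T,k,[.725,.22,.06])); print(u,v)
u=min(max(u,60),500);v=min(max(v,45),375)
b=cv2.resize(im[v-45:v+45,u-60:u+60],(800,600),interpolation=cv2.INTER_CUBIC);cv2.imwrite('pics/w3b.png',b);print('crop origin',u-60,v-45,'scale',800/120)
E
```

```text
415 172
crop origin 355 127 scale 6.666666666666667
```

View pics/w3b.png

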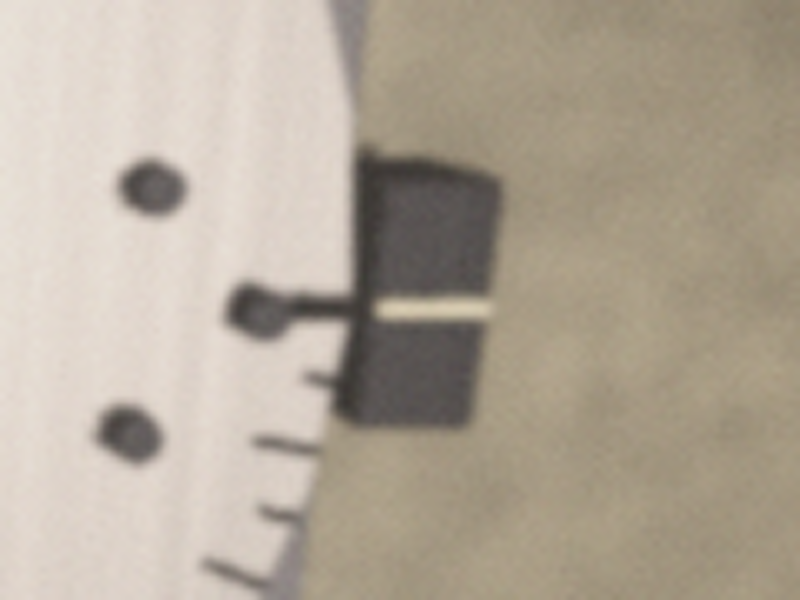

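Picture 6: the 0 mark is at about (325,307) and the white line at about (432,310), so they are practically aligned. I'll quantify that and plan the grasp of tube B.

```bash
python3 - <<'E'
from fit import *
im,T,k=load('w3'); s=6.6667
C,r,n,t=fitdisc('w3',(120,25,420,300)); print(C,r,n)
f=lambda u,v:ray(T,k,355+u/s-.5,127+v/s-.5,.06)[:2]
g=cv2.cvtColor(im,cv2.COLOR_BGR2GRAY).astype(float)
def cen(x0,x1,y0,y1,sg):
    p=g[y0:y1,x0:x1]*sg; w=np.clip(p-np.median(p)-10,0,None); w=w; yy,xx=np.mgrid[y0:y1,x0:x1]; return (w*xx).sum()/w.sum(),(w*yy).sum()/w.sum()
i=cen(413,427,166,182,1); z=cen(400,406,168,180,-1); print(i,z)
for C in (C,np.array([.5512,.1825])):
  I=ray(T,k,*i,.06)[:2]-C;Z=ray(T,k,*z,.06)[:2]-C; print(np.hypot(*I),np.hypot(*Z),'yaw',ang(I),'reading',ang(Z)-ang(I))
t=snap('top','t3'); 
_,T,k=load('t3'); gg=cv2.cvtColor(t,cv2.COLOR_BGR2GRAY)
m=(gg>128); m[:,:300]=0
for a,ce,mm in comps(m,200,800):
  r=cv2.minAreaRect(np.argwhere(mm)[:,::-1].astype(np.float32)); b=cv2.boxPoints(r); w=[ray(T,k,*q,.03) for q in b]
  print(a,ray(T,k,*r[0],.03).round(3),[np.linalg.norm(w[j]-w[j+1]).round(3) for j in range(2)],[ang(w[j]-w[j+1]).round(1) for j in range(2)])
plan([.458,-.25,.3],-81.5,'B')
E
```

```text
[0.5511202  0.18282545] 0.1669598322989789 70
(np.float64(419.57313861623174), np.float64(172.83361264065118)) (np.float64(402.45167373880247), np.float64(172.6911834040547))
0.18348304924439146 0.16111510030998966 yaw 12.046648958250762 reading 0.06328871709570905
0.18347323613172156 0.16110569964434002 yaw 12.151245062707929 reading 0.07781451633895209
657 [ 0.934 -0.581  0.03 ] [np.float64(0.1), np.float64(0.091)] [np.float64(175.5), np.float64(87.1)]
234 [ 0.947 -0.666  0.03 ] [np.float64(0.061), np.float64(0.081)] [np.float64(107.4), np.float64(14.2)]
229 [ 0.778 -0.203  0.03 ] [np.float64(0.009), np.float64(0.224)] [np.float64(98.4), np.float64(7.6)]
240 [ 0.652 -0.221  0.03 ] [np.float64(0.078), np.float64(0.024)] [np.float64(96.9), np.float64(6.1)]
554 [ 0.578 -0.395  0.03 ] [np.float64(0.1), np.float64(0.081)] [np.float64(169.1), np.float64(80.0)]
435 [ 0.533 -0.533  0.03 ] [np.float64(0.174), np.float64(0.035)] [np.float64(168.7), np.float64(80.3)]
349 [ 0.515 -0.206  0.03 ] [np.float64(0.109), np.float64(0.044)] [np.float64(-179.3), np.float64(91.1)]
392 [ 0.492 -0.334  0.03 ] [np.float64(0.111), np.float64(0.059)] [np.float64(120.9), np.float64(30.2)]
479 [ 0.436 -0.403  0.03 ] [np.float64(0.073), np.float64(0.069)] [np.float64(160.3), np.float64(71.3)]
B dpos [-0.0924 -0.4323 -0.0592] drot [-2.000e-04  2.000e-04 -5.193e-01] q6? [ 0.75 -0.88] rows 14
B dpos [-0.0924 -0.4323 -0.0592] drot [-2.000e-04 -2.000e-04  4.807e-01] q6? [-2.39  2.27] rows 13
```

Request:
play_rows(
  targets=[
    {"delta_pos": [-0.08, -0.48, -0.02], "delta_rot": [0, 0, -0.519], "claw": 60},
    {"delta_pos": [-0.08, -0.48, -0.02], "delta_rot": [0, 0, -0.519], "claw": 60},
    {"delta_pos": [-0.08, -0.48, -0.02], "delta_rot": [0, 0, -0.519], "claw": 60},
    {"delta_pos": [-0.08, -0.48, -0.02], "delta_rot": [0, 0, -0.519], "claw": 60},
    {"delta_pos": [-0.08, -0.48, -0.02], "delta_rot": [0, 0, -0.519], "claw": 60},
    {"delta_pos": [-0.08, -0.48, -0.02], "delta_rot": [0, 0, -0.519], "claw": 60},
    {"delta_pos": [-0.08, -0.48, -0.02], "delta_rot": [0, 0, -0.519], "claw": 60},
    {"delta_pos": [-0.08, -0.48, -0.02], "delta_rot": [0, 0, -0.519], "claw": 60},
    {"delta_pos": [-0.08, -0.48, -0.02], "delta_rot": [0, 0, -0.519], "claw": 60},
    {"delta_pos": [-0.08, -0.48, -0.02], "delta_rot": [0, 0, -0.519], "claw": 60},
    {"delta_pos": [-0.08, -0.48, -0.02], "delta_rot": [0, 0, -0.519], "claw": 60},
    {"delta_pos": [-0.08, -0.48, -0.02], "delta_rot": [0, 0, -0.519], "claw": 60},
    {"delta_pos": [-0.08, -0.48, -0.02], "delta_rot": [0, 0, -0.519], "claw": 60},
    {"delta_pos": [-0.08, -0.48, -0.02], "delta_rot": [0, 0, -0.519], "claw": 60},
    {"delta_pos": [-0.08, -0.48, -0.02], "delta_rot": [0, 0, -0.519], "claw": 60},
    {"delta_pos": [-0.08, -0.48, -0.02], "delta_rot": [0, 0, -0.519], "claw": 60},
  ],
)

```text
time: 10.9
eef_pos: [0.4705, -0.297, 0.3393]
tcp_rot: [0.705, 0.054, -0.705, 0.054]
contact_force: [-0.5, 0.3, 0.2]
opening: 0.7
```

```bash
python3 - <<'E'
from fit import *
im=snap('wrist','w4'); _,T,k=load('w4'); print(ctrl.get_state()['eef_pos'],proj(T,k,[.455,-.25,.03]),proj(T,k,[.577,-.382,.03]))
cv2.imwrite('pics/w4b.png',cv2.resize(im,(800,600)))
E
```

```text
[ 0.47061873 -0.29680648  0.33939253] (np.float64(242.2573131519123), np.float64(178.35497844501782)) (np.float64(359.32481916789857), np.float64(98.64491367267368))
```

View pics/w4b.png

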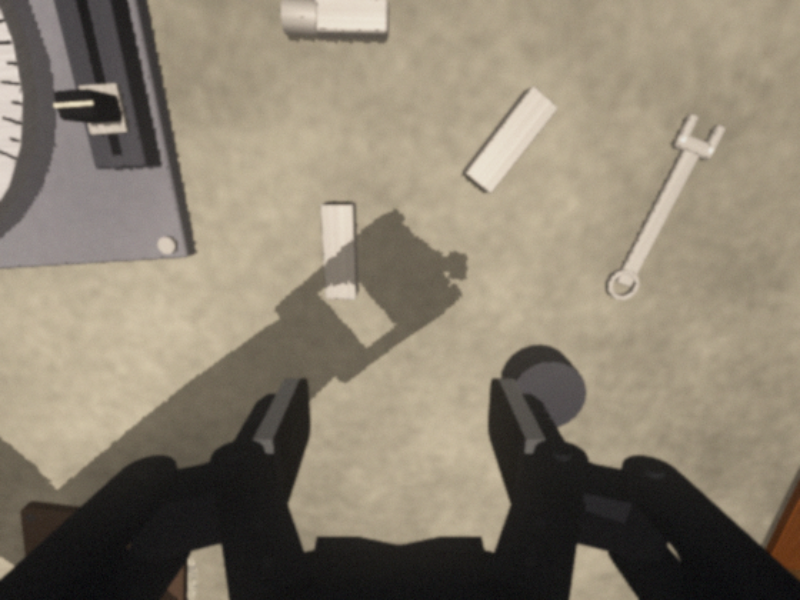

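Picture 7: tube B's top face runs from (338,203) to (341,297), and tube A's corners are (533,88), (556,106), (489,191), (466,174). The brake is at its near end.

```bash
python3 - <<'E'
from fit import *
im,T,k=load('w4'); W=lambda u,v:ray(T,k,u*.7-.15,v*.7-.15,.03)[:2]
for n,q in (('B',[(322,203),(354,202),(356,298),(325,298)]),('A',[(533,88),(556,106),(489,191),(466,174)])):
  w=[W(*x) for x in q]; print(n,np.mean(w,0).round(4),[np.linalg.norm(w[i]-w[(i+1)%4]).round(3) for i in range(4)],ang((w[0]+w[1])-(w[2]+w[3])))
B=np.mean([W(*x) for x in [(322,203),(354,202),(356,298),(325,298)]],0)
plan([*B,.021],-80.5,'B')
E
```

```text
B [ 0.4571 -0.2432] [np.float64(0.029), np.float64(0.091), np.float64(0.03), np.float64(0.09)] 8.000840931492869
A [ 0.5767 -0.3791] [np.float64(0.025), np.float64(0.088), np.float64(0.026), np.float64(0.088)] -28.428752184030724
B dpos [-0.0136  0.0536 -0.3184] drot [0.     0.0003 0.0043] q6? [0.73 0.61] rows 8
B dpos [-0.0136  0.0536 -0.3184] drot [ 5.000e-04 -0.000e+00 -9.957e-01] q6? [ 3.87 -2.53] rows 26
```

Request:
play_rows(
  targets=[
    {"delta_pos": [-0.0136, 0.0536, -0.22], "delta_rot": [0, 0, -0.004], "claw": 65},
    {"delta_pos": [-0.0136, 0.0536, -0.22], "delta_rot": [0, 0, -0.004], "claw": 65},
    {"delta_pos": [-0.0136, 0.0536, -0.22], "delta_rot": [0, 0, -0.004], "claw": 65},
    {"delta_pos": [-0.0136, 0.0536, -0.22], "delta_rot": [0, 0, -0.004], "claw": 65},
    {"delta_pos": [-0.0136, 0.0536, -0.22], "delta_rot": [0, 0, -0.004], "claw": 65},
    {"delta_pos": [-0.0136, 0.0536, -0.22], "delta_rot": [0, 0, -0.004], "claw": 65},
    {"delta_pos": [-0.0136, 0.0536, -0.22], "delta_rot": [0, 0, -0.004], "claw": 65},
    {"delta_pos": [-0.0136, 0.0536, -0.25], "delta_rot": [0, 0, -0.004], "claw": 65},
    {"delta_pos": [-0.0136, 0.0536, -0.28], "delta_rot": [0, 0, -0.004], "claw": 65},
    {"delta_pos": [-0.0136, 0.0536, -0.306], "delta_rot": [0, 0, -0.004], "claw": 65},
    {"delta_pos": [-0.0136, 0.0536, -0.306], "delta_rot": [0, 0, -0.004], "claw": 65},
    {"delta_pos": [-0.0136, 0.0536, -0.306], "delta_rot": [0, 0, -0.004], "claw": 65},
  ],
)

```text
time: 11.95
eef_pos: [0.4576, -0.2432, 0.0341]
tcp_rot: [0.706, 0.05, -0.705, 0.05]
contact_force: [0.1, -0.4, -0.4]
opening: 0.764
```

Request:
play_rows(
  targets=[
    {"delta_pos": [0, 0, 0], "delta_rot": [0, 0, 0], "claw": 0},
    {"delta_pos": [0, 0, 0], "delta_rot": [0, 0, 0], "claw": 0},
    {"delta_pos": [0, 0, 0], "delta_rot": [0, 0, 0], "claw": 0},
    {"delta_pos": [0, 0, 0], "delta_rot": [0, 0, 0], "claw": 0},
    {"delta_pos": [0, 0, 0], "delta_rot": [0, 0, 0], "claw": 0},
    {"delta_pos": [0, 0, 0], "delta_rot": [0, 0, 0], "claw": 0},
    {"delta_pos": [0, 0, 0], "delta_rot": [0, 0, 0], "claw": 0},
  ],
  newtons=60,
)

```text
time: 12.53
eef_pos: [0.4593, -0.2441, 0.037]
tcp_rot: [0.707, 0.049, -0.704, 0.051]
contact_force: [-0.4, 2.3, 7.6]
opening: 0.336
```

```bash
python3 - <<'E'
from fit import *
s=ctrl.get_state(); print(s['eef_pos'],s['opening'],s['contact_force'],s['time'])
snap('wrist','w5'); im,T,k=load('w5')
cv2.imwrite('pics/w5b.png',cv2.convertScaleAbs(im,alpha=1.5))
E
```

```text
[ 0.4593364  -0.24410015  0.03696652] 0.3363525917626035 [-0.44463312  2.31054544  7.58781748] 12.5333
```

View pics/w5b.png

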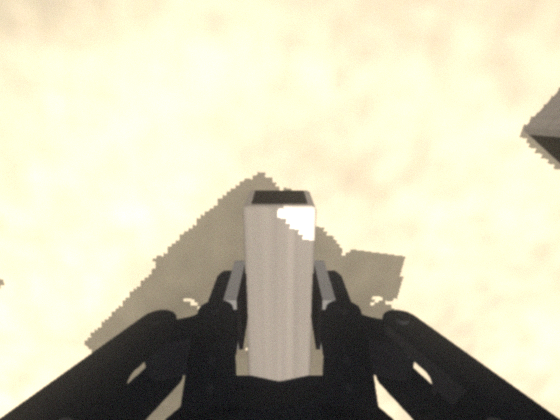

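Picture 8: the tube is held square between the pads, with its far top edge at about (281,205). Next I work out the in-hand offset and plan the move to nest 3.

```bash
python3 - <<'E'
from fit import *
im,T,k=load('w5'); s=ctrl.get_state()
M=R.from_quat(s['tcp_rot']).as_matrix(); e=[ray(T,k,u,205,.03) for u in (247,316)]; mid=(e[0]+e[1])/2
print('width',np.linalg.norm(e[0]-e[1])); j=M[:,1]; a=-M[:,2]; a[2]=0
o=mid-s['eef_pos']; print('end along',o@a,'across',o@j,'yaw jaw',ang(j),'edge',ang(e[0]-e[1]))
off=o@a-.045; print('tube centre along a from TCP',off,a)
C=np.array([.5511,.1826]); y=np.radians(12.12); n3=C-.093*np.array([np.cos(y),np.sin(y)]); ax=np.array([np.cos(y),np.sin(y)])
print('nest3',n3); tcp=n3-off*ax; plan([*tcp,.18],-77.88,'hi'); plan([*tcp,.098],-77.88,'lo')
E
```

```text
width 0.027781968996477602
end along 0.04183902382334926 across 0.0013327208558719535 yaw jaw -81.91530772350104 edge 98.06284596662175
tube centre along a from TCP -0.0031609761766507385 [0.99005111 0.14064634 0.        ]
nest3 [0.46017297 0.16307373]
hi dpos [0.0039 0.4079 0.143 ] drot [0.0006 0.0015 0.0224] q6? [ 1.5  -0.01] rows 11
hi dpos [0.0039 0.4079 0.143 ] drot [ 2.200e-03 -9.000e-04 -9.776e-01] q6? [ 4.64 -3.16] rows 25
lo dpos [0.0039 0.4079 0.061 ] drot [0.0006 0.0015 0.0224] q6? [ 1.5  -0.01] rows 10
lo dpos [0.0039 0.4079 0.061 ] drot [ 2.200e-03 -9.000e-04 -9.776e-01] q6? [ 4.64 -3.16] rows 25
```

Request:
play_rows(
  targets=[
    {"delta_pos": [0, 0, 0.03], "delta_rot": [0, 0, 0], "claw": 0},
    {"delta_pos": [0, 0, 0.06], "delta_rot": [0, 0, 0], "claw": 0},
    {"delta_pos": [0, 0, 0.1], "delta_rot": [0, 0, 0], "claw": 0},
    {"delta_pos": [0, 0, 0.143], "delta_rot": [0, 0, 0], "claw": 0},
    {"delta_pos": [0.001, 0.03, 0.143], "delta_rot": [0, 0, 0.0], "claw": 0},
    {"delta_pos": [0.001, 0.06, 0.143], "delta_rot": [0, 0, 0.005], "claw": 0},
    {"delta_pos": [0.001, 0.1, 0.143], "delta_rot": [0, 0, 0.005], "claw": 0},
    {"delta_pos": [0.002, 0.14, 0.143], "delta_rot": [0, 0, 0.01], "claw": 0},
    {"delta_pos": [0.002, 0.18, 0.143], "delta_rot": [0, 0, 0.01], "claw": 0},
    {"delta_pos": [0.002, 0.22, 0.143], "delta_rot": [0, 0, 0.012], "claw": 0},
    {"delta_pos": [0.003, 0.26, 0.143], "delta_rot": [0, 0, 0.016], "claw": 0},
    {"delta_pos": [0.003, 0.3, 0.143], "delta_rot": [0, 0, 0.02], "claw": 0},
    {"delta_pos": [0.004, 0.34, 0.143], "delta_rot": [0, 0, 0.0224], "claw": 0},
    {"delta_pos": [0.004, 0.375, 0.143], "delta_rot": [0, 0, 0.0224], "claw": 0},
    {"delta_pos": [0.004, 0.4, 0.143], "delta_rot": [0, 0, 0.0224], "claw": 0},
    {"delta_pos": [0.0039, 0.408, 0.143], "delta_rot": [0.0006, 0.0015, 0.0224], "claw": 0},
    {"delta_pos": [0.0039, 0.408, 0.143], "delta_rot": [0.0006, 0.0015, 0.0224], "claw": 0},
    {"delta_pos": [0.0039, 0.408, 0.143], "delta_rot": [0.0006, 0.0015, 0.0224], "claw": 0},
  ],
)

```text
time: 14.08
eef_pos: [0.463, 0.1635, 0.1799]
tcp_rot: [-0.703, -0.075, 0.703, -0.075]
contact_force: [0.2, -0.6, -3.2]
opening: 0.337
```

```bash
python3 - <<'E'
from fit import *
s=ctrl.get_state(); print(s['eef_pos'],s['opening'],s['contact_force'],s['time'])
snap('wrist','w6'); im,T,k=load('w6')
cv2.imwrite('pics/w6b.png',cv2.convertScaleAbs(im,alpha=1.2))
plan([.46326,.1637,.098],-77.88,'lo')
E
```

```text
[0.4629756  0.16351804 0.17993169] 0.33704353650720453 [ 0.18901127 -0.57589478 -3.24125172] 14.0833
lo dpos [ 0.0001  0.0007 -0.0819] drot [ 0.0003 -0.0001  0.0001] q6? [1.49 1.49] rows 2
lo dpos [ 0.0001  0.0007 -0.0819] drot [-1.000e-04 -4.000e-04 -9.999e-01] q6? [ 4.63 -1.65] rows 26
```

View pics/w6b.png

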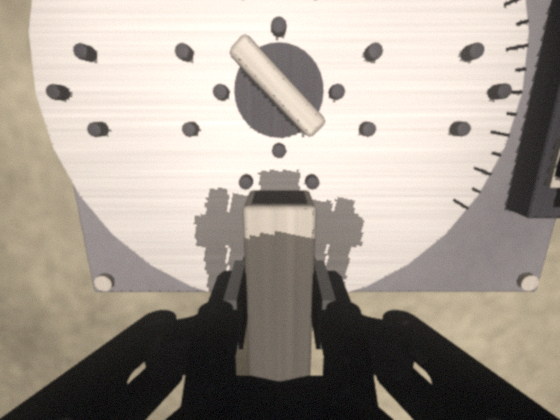

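Picture 9: the tube (centre u≈280) lines up with the pin pair at (246,182) and (312,182). The in-hand pose is unchanged, so I'll lower it.

Request:
play_rows(
  targets=[
    {"delta_pos": [0.0002, 0.0005, -0.03], "delta_rot": [0, 0, 0], "claw": 0},
    {"delta_pos": [0.0002, 0.0005, -0.055], "delta_rot": [0, 0, 0], "claw": 0},
    {"delta_pos": [0.0002, 0.0005, -0.068], "delta_rot": [0, 0, 0], "claw": 0},
    {"delta_pos": [0.0002, 0.0005, -0.075], "delta_rot": [0, 0, 0], "claw": 0},
    {"delta_pos": [0.0002, 0.0005, -0.081], "delta_rot": [0, 0, 0], "claw": 0},
    {"delta_pos": [0.0002, 0.0005, -0.083], "delta_rot": [0, 0, 0], "claw": 0},
    {"delta_pos": [0.0002, 0.0005, -0.083], "delta_rot": [0, 0, 0], "claw": 0},
    {"delta_pos": [0.0002, 0.0005, -0.083], "delta_rot": [0, 0, 0], "claw": 0},
  ],
)

```text
time: 14.8
eef_pos: [0.4644, 0.1633, 0.098]
tcp_rot: [0.704, 0.074, -0.702, 0.075]
contact_force: [-0.4, 0.5, -3.7]
opening: 0.336
```

Request:
play_rows(
  targets=[
    {"delta_pos": [-0.001, 0, -0.002], "delta_rot": [0, 0, 0], "claw": 0},
    {"delta_pos": [-0.001, 0, -0.003], "delta_rot": [0, 0, 0], "claw": 0},
    {"delta_pos": [-0.001, 0, -0.003], "delta_rot": [0, 0, 0], "claw": 0},
  ],
)

```text
time: 15.05
eef_pos: [0.4646, 0.1635, 0.097]
tcp_rot: [0.705, 0.074, -0.702, 0.075]
contact_force: [-1.6, -0.9, 5.6]
opening: 0.334
```

Now resting on the disc. I'll open, lift, and move towards tube A for a look.

Request:
play_rows(
  targets=[
    {"delta_pos": [0, 0, 0], "delta_rot": [0, 0, 0], "claw": 55},
    {"delta_pos": [0, 0, 0], "delta_rot": [0, 0, 0], "claw": 55},
    {"delta_pos": [0, 0, 0], "delta_rot": [0, 0, 0], "claw": 55},
    {"delta_pos": [0, 0, 0], "delta_rot": [0, 0, 0], "claw": 55},
    {"delta_pos": [0, 0, 0.04], "delta_rot": [0, 0, 0], "claw": 55},
    {"delta_pos": [0, 0, 0.08], "delta_rot": [0, 0, 0], "claw": 55},
    {"delta_pos": [0, 0, 0.16], "delta_rot": [0, 0, 0], "claw": 55},
    {"delta_pos": [0, 0, 0.2], "delta_rot": [0, 0, 0], "claw": 55},
    {"delta_pos": [0, 0, 0.2], "delta_rot": [0, 0, 0], "claw": 55},
  ],
)

```text
time: 15.8
eef_pos: [0.4646, 0.1636, 0.2998]
tcp_rot: [0.706, 0.074, -0.701, 0.075]
contact_force: [0.6, 0.1, 0.1]
opening: 0.641
```

```bash
python3 - <<'E'
from fit import *
s=ctrl.get_state(); print(s['eef_pos'],s['opening'],s['time'])
snap('wrist','w7'); im,T,k=load('w7'); t=snap('top','t7')
C=np.array([.5511,.1826]); y=np.radians(12.12); ax=np.array([np.cos(y),np.sin(y)]);n=np.array([-ax[1],ax[0]]); n3=C-.093*ax
for d in (-.045,.045):print('expected tube end top',np.round(proj(T,k,[*(n3+d*ax),.09]),1))
b=np.zeros((600,800,3),np.uint8);b[:420,:560]=im;b[:,560:]=0;b[420:,:480]=cv2.resize(t[180:280,300:460],(480,300),interpolation=cv2.INTER_CUBIC)[:180]
b[420:,480:]=cv2.resize(t[180:280,100:210],(320,290))[100:280];cv2.imwrite('pics/w7b.png',b)
E
```

```text
[0.46458187 0.16358075 0.29983118] 0.6413979071927237 15.8
expected tube end top [278.  235.2]
expected tube end top [277.9 151.2]
```

View pics/w7b.png

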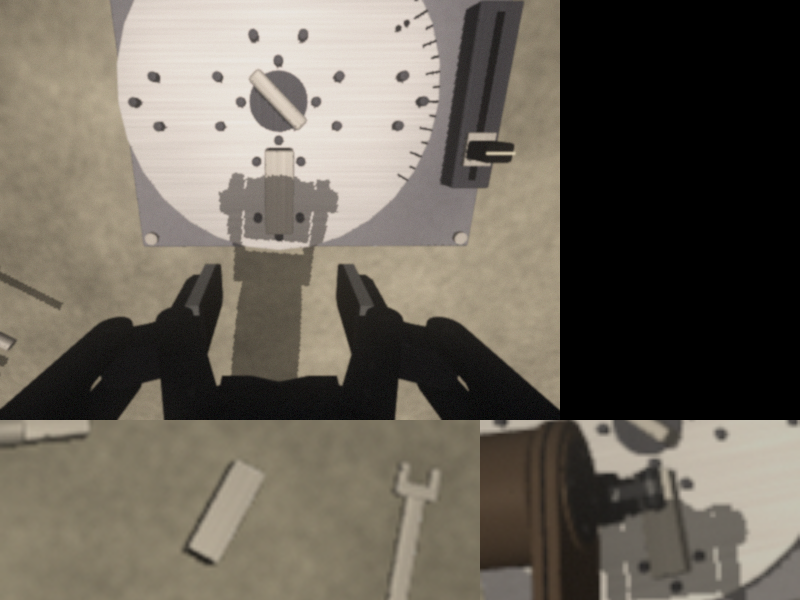

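Picture 10: the tube lies seated in nest 3, between v=150 and 237, with pins on all sides. The brake slide is at its near end and tube A is unchanged. I'll hover over tube A.

Request:
play_rows(
  targets=[
    {"delta_pos": [0.112, -0.5425, 0], "delta_rot": [0, 0, -0.225], "claw": 65},
    {"delta_pos": [0.112, -0.5425, 0], "delta_rot": [0, 0, -0.225], "claw": 65},
    {"delta_pos": [0.112, -0.5425, 0], "delta_rot": [0, 0, -0.225], "claw": 65},
    {"delta_pos": [0.112, -0.5425, 0], "delta_rot": [0, 0, -0.225], "claw": 65},
    {"delta_pos": [0.112, -0.5425, 0], "delta_rot": [0, 0, -0.225], "claw": 65},
    {"delta_pos": [0.112, -0.5425, 0], "delta_rot": [0, 0, -0.225], "claw": 65},
    {"delta_pos": [0.112, -0.5425, 0], "delta_rot": [0, 0, -0.225], "claw": 65},
    {"delta_pos": [0.112, -0.5425, 0], "delta_rot": [0, 0, -0.225], "claw": 65},
    {"delta_pos": [0.112, -0.5425, 0], "delta_rot": [0, 0, -0.225], "claw": 65},
    {"delta_pos": [0.112, -0.5425, 0], "delta_rot": [0, 0, -0.225], "claw": 65},
    {"delta_pos": [0.112, -0.5425, 0], "delta_rot": [0, 0, -0.225], "claw": 65},
    {"delta_pos": [0.112, -0.5425, 0], "delta_rot": [0, 0, -0.225], "claw": 65},
    {"delta_pos": [0.112, -0.5425, 0], "delta_rot": [0, 0, -0.225], "claw": 65},
    {"delta_pos": [0.112, -0.5425, 0], "delta_rot": [0, 0, -0.225], "claw": 65},
    {"delta_pos": [0.112, -0.5425, 0], "delta_rot": [0, 0, -0.225], "claw": 65},
    {"delta_pos": [0.112, -0.5425, 0], "delta_rot": [0, 0, -0.225], "claw": 65},
  ],
)

```text
time: 17.23
eef_pos: [0.5795, -0.3782, 0.3039]
tcp_rot: [0.691, -0.176, -0.68, -0.172]
contact_force: [0.4, -0.3, 0.3]
opening: 0.761
```

```bash
python3 - <<'E'
from fit import *
s=ctrl.get_state(); print(s['eef_pos'],s['opening'],s['time'],s['qpos'].round(2))
snap('wrist','w8'); im,T,k=load('w8'); print('expected',proj(T,k,[.5767,-.3791,.03]))
cv2.imwrite('pics/w8b.png',cv2.resize(im,(800,600),interpolation=cv2.INTER_CUBIC))
E
```

```text
[ 0.57946562 -0.37823538  0.30394928] 0.7608012323670246 17.2333 [-0.73  0.28  1.49  0.    1.35  1.34]
expected (np.float64(280.3432755315891), np.float64(182.91563218470046))
```

View pics/w8b.png

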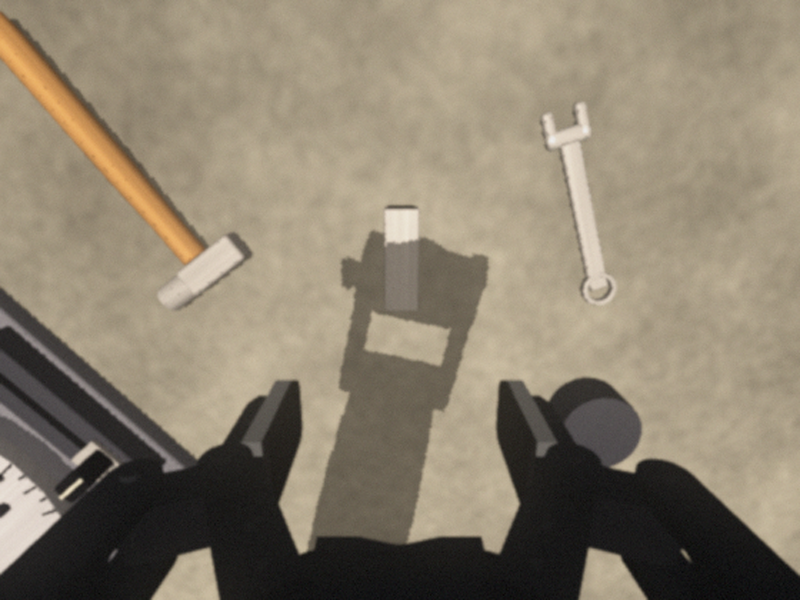

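Picture 11: tube A is directly ahead and aligned with the jaws, with its top face at about (385..418, 208..310).

```bash
python3 - <<'E'
from fit import *
im,T,k=load('w8'); W=lambda u,v:ray(T,k,u*.7-.15,v*.7-.15,.03)[:2]
w=[W(*x) for x in [(385,208),(418,208),(418,310),(386,310)]]; c=np.mean(w,0); print(c,[np.linalg.norm(w[i]-w[(i+1)%4]).round(3) for i in range(4)],ang((w[0]+w[1])-(w[2]+w[3])))
plan([*c,.033],-118.4)
E
```

```text
[ 0.57694944 -0.38026722] [np.float64(0.028), np.float64(0.089), np.float64(0.028), np.float64(0.089)] -28.058902805861294
 dpos [-0.0027 -0.0031 -0.2715] drot [ 0.0031  0.0049 -0.0001] q6? [1.34 1.35] rows 7
 dpos [-0.0027 -0.0031 -0.2715] drot [-0.0076  0.0048  0.9999] q6? [-1.81  4.49] rows 26
```

Request:
play_rows(
  targets=[
    {"delta_pos": [-0.0025, -0.002, -0.18], "delta_rot": [0.003, 0.005, 0], "claw": 65},
    {"delta_pos": [-0.0025, -0.002, -0.18], "delta_rot": [0.003, 0.005, 0], "claw": 65},
    {"delta_pos": [-0.0025, -0.002, -0.18], "delta_rot": [0.003, 0.005, 0], "claw": 65},
    {"delta_pos": [-0.0025, -0.002, -0.18], "delta_rot": [0.003, 0.005, 0], "claw": 65},
    {"delta_pos": [-0.0025, -0.002, -0.18], "delta_rot": [0.003, 0.005, 0], "claw": 65},
    {"delta_pos": [-0.0025, -0.002, -0.18], "delta_rot": [0.003, 0.005, 0], "claw": 65},
    {"delta_pos": [-0.0025, -0.002, -0.215], "delta_rot": [0.003, 0.005, 0], "claw": 65},
    {"delta_pos": [-0.0025, -0.002, -0.245], "delta_rot": [0.003, 0.005, 0], "claw": 65},
    {"delta_pos": [-0.0025, -0.002, -0.271], "delta_rot": [0.003, 0.005, 0], "claw": 65},
    {"delta_pos": [-0.0025, -0.002, -0.271], "delta_rot": [0.003, 0.005, 0], "claw": 65},
    {"delta_pos": [-0.0025, -0.002, -0.271], "delta_rot": [0.003, 0.005, 0], "claw": 65},
  ],
)

```text
time: 18.2
eef_pos: [0.578, -0.379, 0.0352]
tcp_rot: [0.686, -0.173, -0.685, -0.173]
contact_force: [0.7, 0.8, 0.3]
opening: 0.764
```

Request:
play_rows(
  targets=[
    {"delta_pos": [0, 0, 0], "delta_rot": [0, 0, 0], "claw": 0},
    {"delta_pos": [0, 0, 0], "delta_rot": [0, 0, 0], "claw": 0},
    {"delta_pos": [0, 0, 0], "delta_rot": [0, 0, 0], "claw": 0},
    {"delta_pos": [0, 0, 0], "delta_rot": [0, 0, 0], "claw": 0},
    {"delta_pos": [0, 0, 0], "delta_rot": [0, 0, 0], "claw": 0},
    {"delta_pos": [0, 0, 0], "delta_rot": [0, 0, 0], "claw": 0},
    {"delta_pos": [0, 0, 0], "delta_rot": [0, 0, 0], "claw": 0},
  ],
  newtons=60,
)

```text
time: 18.78
eef_pos: [0.5799, -0.3807, 0.0394]
tcp_rot: [0.688, -0.174, -0.683, -0.172]
contact_force: [-0.7, -0.3, 7.0]
opening: 0.333
```

```bash
python3 - <<'E'
from fit import *
s=ctrl.get_state(); print(s['eef_pos'],s['opening'],s['contact_force'],s['time'])
snap('wrist','w9'); im,T,k=load('w9'); g=cv2.cvtColor(im,cv2.COLOR_BGR2GRAY)
print(g[180:225,281].tolist(), g[212,235:330].tolist())
im5,_,_=load('w5');g5=cv2.cvtColor(im5,cv2.COLOR_BGR2GRAY);print(g5[180:225,281].tolist())
E
```

```text
[ 0.57994939 -0.38070521  0.03944515] 0.333395702782599 [-0.68470442 -0.29267932  7.04703828] 18.7833
[181, 180, 183, 180, 182, 179, 182, 177, 160, 120, 68, 56, 48, 50, 51, 51, 49, 53, 53, 52, 54, 61, 85, 122, 150, 174, 188, 202, 208, 212, 216, 214, 215, 213, 213, 213, 213, 213, 211, 214, 213, 212, 214, 214, 213] [101, 105, 102, 110, 118, 122, 116, 111, 124, 146, 156, 172, 197, 212, 211, 213, 212, 212, 212, 211, 212, 210, 212, 212, 212, 213, 212, 214, 215, 214, 216, 217, 218, 214, 217, 217, 214, 211, 210, 209, 211, 209, 212, 214, 211, 214, 215, 213, 214, 217, 216, 218, 221, 221, 224, 222, 221, 221, 221, 216, 217, 212, 214, 214, 216, 216, 213, 213, 214, 214, 214, 212, 212, 211, 214, 212, 208, 199, 183, 160, 159, 173, 179, 179, 182, 179, 179, 178, 181, 183, 178, 181, 182, 181, 182]
[172, 170, 170, 171, 170, 171, 173, 172, 168, 160, 125, 71, 45, 44, 42, 43, 43, 48, 44, 46, 42, 44, 46, 56, 79, 96, 112, 127, 164, 192, 203, 207, 209, 209, 209, 206, 210, 199, 166, 133, 119, 116, 121, 119, 114]
```

```bash
python3 - <<'E'
from fit import *
im,T,k=load('w9'); s=ctrl.get_state()
M=R.from_quat(s['tcp_rot']).as_matrix(); e=[ray(T,k,u,203.5,.03) for u in (246,313.5)]; mid=(e[0]+e[1])/2
j=M[:,1]; a=-M[:,2]; a[2]=0; o=mid-s['eef_pos']; off=o@a-.045; print('width',np.linalg.norm(e[0]-e[1]),'off',off,'across',o@j,'jaw',ang(j))
C=np.array([.5511,.1826]); y=np.radians(12.12); ax=np.array([np.cos(y),np.sin(y)]); n1=C+.093*ax; tcp=n1-off*ax; print(n1,tcp)
plan([*tcp,.18],-77.88,'hi'); plan([*tcp,.0995],-77.88,'lo')
E
```

```text
width 0.027693280023763568 off -0.0030640074221062047 across 0.00043605422794043585 jaw -118.33218252951934
[0.64202703 0.20212627] [0.64502274 0.20276959]
hi dpos [0.0651 0.5835 0.1406] drot [0.001  0.0021 0.2247] q6? [1.52 1.16] rows 15
hi dpos [0.0651 0.5835 0.1406] drot [ 0.0027 -0.0012 -0.7753] q6? [ 4.66 -1.98] rows 20
lo dpos [0.0651 0.5835 0.0601] drot [0.001  0.0021 0.2247] q6? [1.52 1.16] rows 15
lo dpos [0.0651 0.5835 0.0601] drot [ 0.0027 -0.0012 -0.7753] q6? [ 4.66 -1.98] rows 20
```

Request:
play_rows(
  targets=[
    {"delta_pos": [0, 0, 0.03], "delta_rot": [0, 0, 0], "claw": 0},
    {"delta_pos": [0, 0, 0.07], "delta_rot": [0, 0, 0], "claw": 0},
    {"delta_pos": [0, 0, 0.11], "delta_rot": [0, 0, 0], "claw": 0},
    {"delta_pos": [0, 0, 0.14], "delta_rot": [0, 0, 0], "claw": 0},
    {"delta_pos": [0.003, 0.03, 0.14], "delta_rot": [0, 0, 0.01], "claw": 0},
    {"delta_pos": [0.008, 0.07, 0.14], "delta_rot": [0, 0, 0.03], "claw": 0},
    {"delta_pos": [0.012, 0.11, 0.14], "delta_rot": [0, 0, 0.045], "claw": 0},
    {"delta_pos": [0.017, 0.15, 0.14], "delta_rot": [0, 0, 0.06], "claw": 0},
    {"delta_pos": [0.021, 0.19, 0.14], "delta_rot": [0, 0, 0.075], "claw": 0},
    {"delta_pos": [0.026, 0.23, 0.14], "delta_rot": [0, 0, 0.09], "claw": 0},
    {"delta_pos": [0.03, 0.27, 0.14], "delta_rot": [0, 0, 0.105], "claw": 0},
    {"delta_pos": [0.035, 0.31, 0.14], "delta_rot": [0, 0, 0.12], "claw": 0},
    {"delta_pos": [0.039, 0.35, 0.14], "delta_rot": [0, 0, 0.135], "claw": 0},
    {"delta_pos": [0.043, 0.39, 0.14], "delta_rot": [0, 0, 0.15], "claw": 0},
    {"delta_pos": [0.048, 0.43, 0.14], "delta_rot": [0, 0, 0.165], "claw": 0},
    {"delta_pos": [0.052, 0.47, 0.14], "delta_rot": [0, 0, 0.18], "claw": 0},
    {"delta_pos": [0.057, 0.51, 0.14], "delta_rot": [0, 0, 0.195], "claw": 0},
    {"delta_pos": [0.061, 0.545, 0.14], "delta_rot": [0, 0, 0.21], "claw": 0},
    {"delta_pos": [0.064, 0.573, 0.14], "delta_rot": [0.001, 0.002, 0.22], "claw": 0},
    {"delta_pos": [0.065, 0.583, 0.14], "delta_rot": [0.001, 0.002, 0.2247], "claw": 0},
  ],
)

```text
time: 20.5
eef_pos: [0.6442, 0.2065, 0.1794]
tcp_rot: [0.703, 0.077, -0.703, 0.076]
contact_force: [-0.4, -0.9, -2.6]
opening: 0.332
```

Request:
play_rows(
  targets=[
    {"delta_pos": [0, 0, 0], "delta_rot": [0, 0, 0], "claw": 0},
    {"delta_pos": [0, 0, 0], "delta_rot": [0, 0, 0], "claw": 0},
  ],
)

```text
time: 20.67
eef_pos: [0.6436, 0.207, 0.179]
tcp_rot: [-0.703, -0.077, 0.703, -0.076]
contact_force: [1.1, -1.2, -3.5]
opening: 0.337
```

```bash
python3 - <<'E'
from fit import *
s=ctrl.get_state(); print(s['eef_pos'],s['opening'],s['contact_force'],s['time'])
snap('wrist','w10'); im,T,k=load('w10'); g=cv2.cvtColor(im,cv2.COLOR_BGR2GRAY)
print(g[190:215,281].tolist()); cv2.imwrite('pics/w10b.png',im)
plan([.645,.2028,.0995],-77.88,'lo')
E
```

```text
[0.64356526 0.20696614 0.17896812] 0.33738413134771056 [ 1.12075515 -1.15816058 -3.4506123 ] 20.6667
[56, 49, 50, 50, 51, 48, 51, 51, 53, 48, 48, 59, 79, 107, 133, 153, 167, 176, 184, 184, 190, 189, 187, 189, 191]
lo dpos [ 0.0012 -0.003  -0.0795] drot [-0.0004 -0.0003 -0.0014] q6? [1.51 1.51] rows 2
lo dpos [ 0.0012 -0.003  -0.0795] drot [ 5.000e-04 -6.000e-04  9.986e-01] q6? [-1.63  4.66] rows 26
```

View pics/w10b.png

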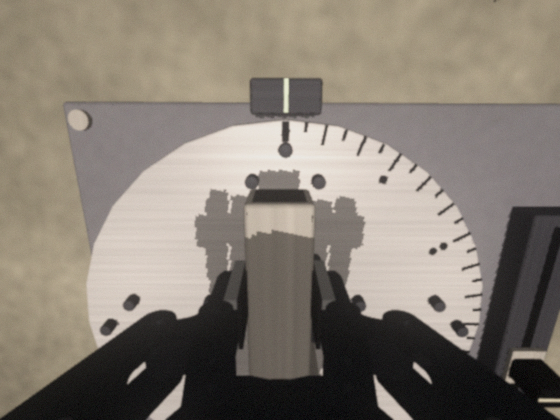

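Picture 12: the tube (u≈280) is about 3 mm left of the pin pair's middle (285), which agrees with the pose reading. I'll correct that, then lower.

Request:
play_rows(
  targets=[
    {"delta_pos": [0.0012, -0.003, 0], "delta_rot": [0, 0, -0.0014], "claw": 0},
    {"delta_pos": [0.0012, -0.003, -0.03], "delta_rot": [0, 0, -0.0014], "claw": 0},
    {"delta_pos": [0.0012, -0.003, -0.05], "delta_rot": [0, 0, -0.0014], "claw": 0},
    {"delta_pos": [0.0012, -0.003, -0.055], "delta_rot": [0, 0, -0.0014], "claw": 0},
    {"delta_pos": [0.0012, -0.003, -0.055], "delta_rot": [0, 0, -0.0014], "claw": 0},
  ],
)

```text
time: 21.13
eef_pos: [0.6434, 0.2008, 0.1212]
tcp_rot: [-0.701, -0.074, 0.706, -0.074]
contact_force: [-0.1, 0.2, -2.6]
opening: 0.335
```

```bash
python3 - <<'E'
from fit import *
s=ctrl.get_state(); print(s['eef_pos'],s['opening'])
plan([.645,.2028,.0985],-77.88,'lo')
E
```

```text
[0.64342881 0.20083083 0.12118253] 0.33538422179383404
lo dpos [ 0.0016  0.002  -0.0227] drot [ 0.     -0.0021  0.0007] q6? [1.51 1.51] rows 1
lo dpos [ 0.0016  0.002  -0.0227] drot [-0.0034 -0.     -0.9992] q6? [ 4.65 -1.63] rows 26
```

Request:
play_rows(
  targets=[
    {"delta_pos": [0.0015, 0.0015, 0], "delta_rot": [0, -0.002, 0], "claw": 0},
    {"delta_pos": [0.0015, 0.0015, -0.005], "delta_rot": [0, -0.002, 0], "claw": 0},
    {"delta_pos": [0.0015, 0.0015, -0.01], "delta_rot": [0, -0.002, 0], "claw": 0},
    {"delta_pos": [0.0015, 0.0015, -0.015], "delta_rot": [0, -0.002, 0], "claw": 0},
    {"delta_pos": [0.0015, 0.0015, -0.02], "delta_rot": [0, -0.002, 0], "claw": 0},
    {"delta_pos": [0.0015, 0.0015, -0.0225], "delta_rot": [0, -0.002, 0], "claw": 0},
    {"delta_pos": [0.0015, 0.0015, -0.024], "delta_rot": [0, -0.002, 0], "claw": 0},
    {"delta_pos": [0.0015, 0.0015, -0.024], "delta_rot": [0, -0.002, 0], "claw": 0},
  ],
)

```text
time: 21.8
eef_pos: [0.6449, 0.2024, 0.0995]
tcp_rot: [-0.703, -0.074, 0.704, -0.074]
contact_force: [-6.4, -1.6, 6.4]
opening: 0.33
```

Request:
play_rows(
  targets=[
    {"delta_pos": [0, 0, 0], "delta_rot": [0, 0, 0], "claw": 55},
    {"delta_pos": [0, 0, 0], "delta_rot": [0, 0, 0], "claw": 55},
    {"delta_pos": [0, 0, 0], "delta_rot": [0, 0, 0], "claw": 55},
    {"delta_pos": [0, 0, 0], "delta_rot": [0, 0, 0], "claw": 55},
    {"delta_pos": [0, 0, 0.04], "delta_rot": [0, 0, 0], "claw": 55},
    {"delta_pos": [0, 0, 0.08], "delta_rot": [0, 0, 0], "claw": 55},
    {"delta_pos": [-0.06, -0.02, 0.16], "delta_rot": [0, 0, 0], "claw": 55},
    {"delta_pos": [-0.094, -0.02, 0.26], "delta_rot": [0, 0, 0.1], "claw": 55},
    {"delta_pos": [-0.094, -0.02, 0.26], "delta_rot": [0, 0, 0.25], "claw": 55},
    {"delta_pos": [-0.094, -0.02, 0.26], "delta_rot": [0, 0, 0.25], "claw": 55},
    {"delta_pos": [-0.094, -0.02, 0.26], "delta_rot": [0, 0, 0.25], "claw": 55},
    {"delta_pos": [-0.094, -0.02, 0.26], "delta_rot": [0, 0, 0.25], "claw": 55},
    {"delta_pos": [-0.094, -0.02, 0.26], "delta_rot": [0, 0, 0.25], "claw": 55},
    {"delta_pos": [-0.094, -0.02, 0.26], "delta_rot": [0, 0, 0.25], "claw": 55},
    {"delta_pos": [-0.094, -0.02, 0.26], "delta_rot": [0, 0, 0.25], "claw": 55},
  ],
)

```text
time: 23.05
eef_pos: [0.5508, 0.1824, 0.3598]
tcp_rot: [-0.621, -0.337, 0.621, -0.338]
contact_force: [0.5, 0.3, 0.7]
opening: 0.641
```

```bash
python3 - <<'E'
from fit import *
s=ctrl.get_state(); print(s['eef_pos'],s['opening'],s['contact_force'],s['time'])
im=snap('wrist','w11'); cv2.imwrite('pics/w11b.png',cv2.resize(im,(800,600),interpolation=cv2.INTER_CUBIC))
plan([.5511,.1826,.18],-32.9); plan([.5511,.1826,.101],-32.9)
E
```

```text
[0.55078006 0.1824357  0.35980751] 0.6410763069814398 [0.45098884 0.28516462 0.7341297 ] 23.05
 dpos [ 0.0003  0.0002 -0.1795] drot [ 0.0006 -0.0001  0.0008] q6? [0.72 0.72] rows 5
 dpos [ 0.0003  0.0002 -0.1795] drot [-2.000e-04 -9.000e-04 -9.992e-01] q6? [ 3.86 -2.42] rows 26
 dpos [ 3.000e-04  2.000e-04 -2.585e-01] drot [ 0.0006 -0.0001  0.0008] q6? [0.72 0.72] rows 7
 dpos [ 3.000e-04  2.000e-04 -2.585e-01] drot [-2.000e-04 -9.000e-04 -9.992e-01] q6? [ 3.86 -2.42] rows 26
```

View pics/w11b.png

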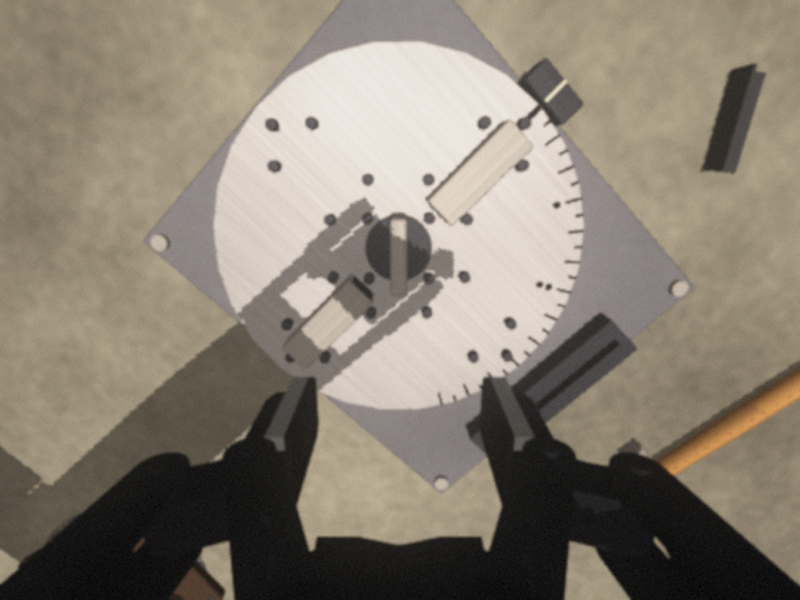

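Picture 13: both tubes lie in their nests (nest 1 at (480,172), nest 3 at (328,322)) and the 0 mark is at the index. Next I check flatness and the reading numerically.

```bash
python3 - <<'E'
from fit import *
im,T,k=load('w11'); W=lambda u,v,z:ray(T,k,u*.7-.15,v*.7-.15,z)[:2]
C,r,n,t=fitdisc('w11',(140,20,412,290)); print(C,r,n)
C=np.array([.5511,.1826]); y=np.radians(12.12); Rb=np.array([[np.cos(y),np.sin(y)],[-np.sin(y),np.cos(y)]])
for n,q in (('n1',[(511,120),(533,150),(450,224),(428,199)]),('n3',[(350,277),(373,299),(310,366),(285,346)])):
  w=np.array([Rb@(W(*x,.09)-C) for x in q]); print(n,w.round(4).tolist(),w.mean(0).round(4))
Z=Rb@(W(533,113,.06)-C); I=Rb@(W(557,91,.06)-C); print(Z,ang(Z),I,ang(I))
g=cv2.cvtColor(im,cv2.COLOR_BGR2GRAY); p=cv2.resize(g[50:95,350:410],None,fx=6,fy=6,interpolation=cv2.INTER_CUBIC)
E
```

```text
[0.55102465 0.1825659 ] 0.1672253953821194 15
n1 [[0.1367, 0.0122], [0.1345, -0.017], [0.048, -0.013], [0.0492, 0.0146]] [ 0.0921 -0.0008]
n3 [[-0.044, 0.0148], [-0.0443, -0.013], [-0.1314, -0.0167], [-0.1325, 0.0125]] [-0.088  -0.0006]
[ 1.59587676e-01 -1.64081586e-05] -0.0058909199927292604 [ 0.18443999 -0.00109985] -0.3416605714052618
```

Request:
play_rows(
  targets=[
    {"delta_pos": [0.0003, 0.0002, -0.18], "delta_rot": [0, 0, 0.0005], "claw": 55},
    {"delta_pos": [0.0003, 0.0002, -0.18], "delta_rot": [0, 0, 0.0005], "claw": 55},
    {"delta_pos": [0.0003, 0.0002, -0.18], "delta_rot": [0, 0, 0.0005], "claw": 55},
    {"delta_pos": [0.0003, 0.0002, -0.18], "delta_rot": [0, 0, 0.0005], "claw": 55},
    {"delta_pos": [0.0003, 0.0002, -0.18], "delta_rot": [0, 0, 0.0005], "claw": 55},
    {"delta_pos": [0.0003, 0.0002, -0.21], "delta_rot": [0, 0, 0.0005], "claw": 55},
    {"delta_pos": [0.0003, 0.0002, -0.235], "delta_rot": [0, 0, 0.0005], "claw": 55},
    {"delta_pos": [0.0003, 0.0002, -0.256], "delta_rot": [0, 0, 0.0005], "claw": 55},
    {"delta_pos": [0.0003, 0.0002, -0.256], "delta_rot": [0, 0, 0.0005], "claw": 55},
    {"delta_pos": [0.0003, 0.0002, -0.256], "delta_rot": [0, 0, 0.0005], "claw": 55},
  ],
)

```text
time: 23.93
eef_pos: [0.5511, 0.1826, 0.1034]
tcp_rot: [-0.62, -0.337, 0.622, -0.338]
contact_force: [-0.6, -0.6, 0.1]
opening: 0.647
```

Request:
play_rows(
  targets=[
    {"delta_pos": [0, 0, 0], "delta_rot": [0, 0, 0], "claw": 0},
    {"delta_pos": [0, 0, 0], "delta_rot": [0, 0, 0], "claw": 0},
    {"delta_pos": [0, 0, 0], "delta_rot": [0, 0, 0], "claw": 0},
    {"delta_pos": [0, 0, 0], "delta_rot": [0, 0, 0], "claw": 0},
    {"delta_pos": [0, 0, 0], "delta_rot": [0, 0, 0], "claw": 0},
    {"delta_pos": [0, 0, 0], "delta_rot": [0, 0, 0], "claw": 0},
    {"delta_pos": [0, 0, 0], "delta_rot": [0, 0, 0], "claw": 0},
  ],
  newtons=60,
)

```text
time: 24.52
eef_pos: [0.5513, 0.1836, 0.1058]
tcp_rot: [-0.621, -0.338, 0.622, -0.337]
contact_force: [-4.0, 1.8, 5.5]
opening: 0.152
```

```bash
python3 - <<'E'
from fit import *
s=ctrl.get_state();print(s['eef_pos'],s['opening'],s['contact_force'],s['wrist_torque'],s['time']);plan([.5511,.1826,.1],7.12)
j=R.from_quat(s['tcp_rot']).as_matrix()[:,1];print(ang(j))
E
```

```text
[0.55131516 0.18359684 0.10580047] 0.15229103323386833 [-3.98484174  1.82596718  5.49936687] [0.34996453 0.56544592 0.07999893] 24.5167
 dpos [-0.0002 -0.001  -0.0058] drot [ 0.0003 -0.0004  0.2227] q6? [0.02 1.42] rows 6
 dpos [-0.0002 -0.001  -0.0058] drot [-5.000e-04 -3.000e-04 -7.773e-01] q6? [ 3.16 -1.72] rows 20
-32.966816858897076
```

Request:
play_rows(
  targets=[
    {"delta_pos": [0, -0.0005, 0], "delta_rot": [0, 0, 0.01], "claw": 0},
    {"delta_pos": [0, -0.0005, 0], "delta_rot": [0, 0, 0.025], "claw": 0},
    {"delta_pos": [0, -0.0005, 0], "delta_rot": [0, 0, 0.04], "claw": 0},
    {"delta_pos": [0, -0.0005, 0], "delta_rot": [0, 0, 0.055], "claw": 0},
    {"delta_pos": [0, -0.0005, 0], "delta_rot": [0, 0, 0.07], "claw": 0},
    {"delta_pos": [0, -0.0005, 0], "delta_rot": [0, 0, 0.085], "claw": 0},
    {"delta_pos": [0, -0.0005, 0], "delta_rot": [0, 0, 0.1], "claw": 0},
    {"delta_pos": [0, -0.0005, 0], "delta_rot": [0, 0, 0.115], "claw": 0},
    {"delta_pos": [0, -0.0005, 0], "delta_rot": [0, 0, 0.13], "claw": 0},
    {"delta_pos": [0, -0.0005, 0], "delta_rot": [0, 0, 0.145], "claw": 0},
    {"delta_pos": [0, -0.0005, 0], "delta_rot": [0, 0, 0.16], "claw": 0},
    {"delta_pos": [0, -0.0005, 0], "delta_rot": [0, 0, 0.175], "claw": 0},
    {"delta_pos": [0, -0.0005, 0], "delta_rot": [0, 0, 0.19], "claw": 0},
    {"delta_pos": [0, -0.0005, 0], "delta_rot": [0, 0, 0.203], "claw": 0},
    {"delta_pos": [0, -0.0005, 0], "delta_rot": [0, 0, 0.213], "claw": 0},
    {"delta_pos": [0, -0.0005, 0], "delta_rot": [0, 0, 0.22], "claw": 0},
    {"delta_pos": [0, -0.0005, 0], "delta_rot": [0, 0, 0.2222], "claw": 0},
    {"delta_pos": [0, -0.0005, 0], "delta_rot": [0, 0, 0.2222], "claw": 0},
    {"delta_pos": [0, -0.0005, 0], "delta_rot": [0, 0, 0.2222], "claw": 0},
  ],
)

```text
time: 26.1
eef_pos: [0.5507, 0.1837, 0.1058]
tcp_rot: [0.468, 0.53, -0.469, 0.529]
contact_force: [-4.1, 3.9, -0.9]
opening: 0.15
```

```bash
python3 - <<'E'
from fit import *
s=ctrl.get_state();print(s['eef_pos'],s['opening'],s['contact_force'],s['wrist_torque'],s['time'])
j=R.from_quat(s['tcp_rot']).as_matrix()[:,1];print(ang(j))
E
```

```text
[0.55065707 0.18373838 0.1058115 ] 0.15004156031934343 [-4.05104222  3.92545816 -0.91382613] [ 0.60986578  0.34852619 -0.03418197] 26.1
6.999110938632712
```

Request:
play_rows(
  targets=[
    {"delta_pos": [0, 0, 0], "delta_rot": [0, 0, 0], "claw": 55},
    {"delta_pos": [0, 0, 0], "delta_rot": [0, 0, 0], "claw": 55},
    {"delta_pos": [0, 0, 0], "delta_rot": [0, 0, 0], "claw": 55},
    {"delta_pos": [0, 0, 0], "delta_rot": [0, 0, 0], "claw": 55},
    {"delta_pos": [0, 0, 0.08], "delta_rot": [0, 0, 0], "claw": 55},
    {"delta_pos": [0, 0, 0.08], "delta_rot": [0, 0, 0], "claw": 55},
    {"delta_pos": [0, 0, 0.255], "delta_rot": [0, 0, 0.029], "claw": 55},
    {"delta_pos": [0, 0, 0.255], "delta_rot": [0, 0, 0.029], "claw": 55},
    {"delta_pos": [0, 0, 0.255], "delta_rot": [0, 0, 0.029], "claw": 55},
    {"delta_pos": [0, 0, 0.255], "delta_rot": [0, 0, 0.029], "claw": 55},
    {"delta_pos": [0, 0, 0.255], "delta_rot": [0, 0, 0.029], "claw": 55},
    {"delta_pos": [0, 0, 0.255], "delta_rot": [0, 0, 0.029], "claw": 55},
  ],
)

```text
time: 27.1
eef_pos: [0.5524, 0.1837, 0.3671]
tcp_rot: [0.446, 0.548, -0.442, 0.553]
contact_force: [0.4, -1.0, -0.6]
opening: 0.644
```

```bash
python3 - <<'E'
from fit import *
im=snap('wrist','w12'); _,T,k=load('w12'); print(fitdisc('w12',(120,25,420,300)))
u,v=map(int,proj(T,k,[.725,.22,.06])); print(u,v,ctrl.get_state()['eef_pos'])
b=np.zeros((600,800,3),np.uint8); b[:300,:400]=cv2.resize(im,(400,300)); b[:,400:]=cv2.resize(im[v-45:v+45,u-35:u+25],(400,600),interpolation=cv2.INTER_CUBIC); cv2.imwrite('pics/w12b.png',b)
plan([.548,-.043,.16],12.12); plan([.548,-.043,.084],12.12)
E
```

```text
(array([0.55101995, 0.18268001]), np.float64(0.16713226895962963), 64, 171.0)
409 172 [0.55139998 0.18353146 0.36314058]
 dpos [-0.0034 -0.2265 -0.2031] drot [-0.      0.0008 -0.0004] q6? [-0.46  0.33] rows 8
 dpos [-0.0034 -0.2265 -0.2031] drot [-0.0013 -0.      0.9996] q6? [-3.61  3.47] rows 26
 dpos [-0.0034 -0.2265 -0.2791] drot [-0.      0.0008 -0.0004] q6? [-0.46  0.33] rows 9
 dpos [-0.0034 -0.2265 -0.2791] drot [-0.0013 -0.      0.9996] q6? [-3.61  3.47] rows 26
```

View pics/w12b.png

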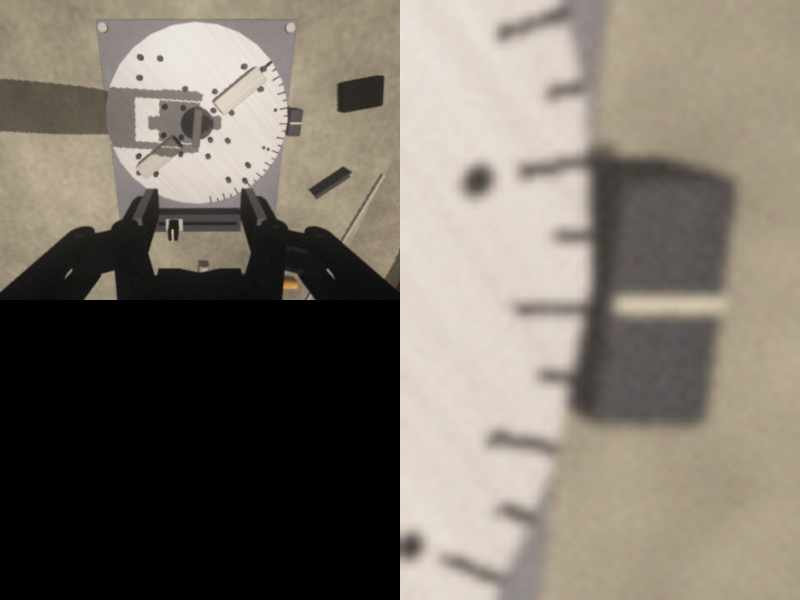

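Picture 14: the one-dot mark (30) is at y=165 and the next long mark (40) at y=308, against the index line at y=305. That is within about 0.2°, and both tubes are still in their nests. Now the brake.

Request:
play_rows(
  targets=[
    {"delta_pos": [-0.0034, -0.2265, -0.2], "delta_rot": [0, 0, 0], "claw": 65},
    {"delta_pos": [-0.0034, -0.2265, -0.2], "delta_rot": [0, 0, 0], "claw": 65},
    {"delta_pos": [-0.0034, -0.2265, -0.2], "delta_rot": [0, 0, 0], "claw": 65},
    {"delta_pos": [-0.0034, -0.2265, -0.2], "delta_rot": [0, 0, 0], "claw": 65},
    {"delta_pos": [-0.0034, -0.2265, -0.2], "delta_rot": [0, 0, 0], "claw": 65},
    {"delta_pos": [-0.0034, -0.2265, -0.2], "delta_rot": [0, 0, 0], "claw": 65},
    {"delta_pos": [-0.0034, -0.2265, -0.2], "delta_rot": [0, 0, 0], "claw": 65},
    {"delta_pos": [-0.0034, -0.2265, -0.2], "delta_rot": [0, 0, 0], "claw": 65},
    {"delta_pos": [-0.0034, -0.2265, -0.2], "delta_rot": [0, 0, 0], "claw": 65},
    {"delta_pos": [-0.0034, -0.2265, -0.23], "delta_rot": [0, 0, 0], "claw": 65},
    {"delta_pos": [-0.0034, -0.2265, -0.26], "delta_rot": [0, 0, 0], "claw": 65},
    {"delta_pos": [-0.0034, -0.2265, -0.278], "delta_rot": [0, 0, 0], "claw": 65},
    {"delta_pos": [-0.0034, -0.2265, -0.278], "delta_rot": [0, 0, 0], "claw": 65},
    {"delta_pos": [-0.0034, -0.2265, -0.278], "delta_rot": [0, 0, 0], "claw": 65},
  ],
  newtons=40,
)

```text
time: 28.32
eef_pos: [0.5475, -0.0417, 0.0847]
tcp_rot: [0.444, 0.551, -0.443, 0.551]
contact_force: [0.8, 0.7, -0.1]
opening: 0.761
```

Request:
play_rows(
  targets=[
    {"delta_pos": [0, 0, 0], "delta_rot": [0, 0, 0], "claw": 0},
    {"delta_pos": [0, 0, 0], "delta_rot": [0, 0, 0], "claw": 0},
    {"delta_pos": [0, 0, 0], "delta_rot": [0, 0, 0], "claw": 0},
    {"delta_pos": [0, 0, 0], "delta_rot": [0, 0, 0], "claw": 0},
    {"delta_pos": [0, 0, 0], "delta_rot": [0, 0, 0], "claw": 0},
    {"delta_pos": [0, 0, 0], "delta_rot": [0, 0, 0], "claw": 0},
    {"delta_pos": [0, 0, 0], "delta_rot": [0, 0, 0], "claw": 0},
  ],
)

```text
time: 28.9
eef_pos: [0.5485, -0.0417, 0.0865]
tcp_rot: [0.445, 0.55, -0.443, 0.551]
contact_force: [-0.9, 2.2, 6.6]
opening: 0.228
```

Request:
play_rows(
  targets=[
    {"delta_pos": [0.01, 0.002, 0], "delta_rot": [0, 0, 0], "claw": 0},
    {"delta_pos": [0.025, 0.0053, 0], "delta_rot": [0, 0, 0], "claw": 0},
    {"delta_pos": [0.04, 0.0086, 0], "delta_rot": [0, 0, 0], "claw": 0},
    {"delta_pos": [0.055, 0.0118, 0], "delta_rot": [0, 0, 0], "claw": 0},
    {"delta_pos": [0.07, 0.015, 0], "delta_rot": [0, 0, 0], "claw": 0},
    {"delta_pos": [0.082, 0.0176, 0], "delta_rot": [0, 0, 0], "claw": 0},
    {"delta_pos": [0.09, 0.0193, 0], "delta_rot": [0, 0, 0], "claw": 0},
    {"delta_pos": [0.095, 0.0204, 0], "delta_rot": [0, 0, 0], "claw": 0},
    {"delta_pos": [0.098, 0.021, 0], "delta_rot": [0, 0, 0], "claw": 0},
    {"delta_pos": [0.1, 0.0215, 0], "delta_rot": [0, 0, 0], "claw": 0},
    {"delta_pos": [0.102, 0.0219, 0], "delta_rot": [0, 0, 0], "claw": 0},
    {"delta_pos": [0.103, 0.0221, 0], "delta_rot": [0, 0, 0], "claw": 0},
    {"delta_pos": [0.103, 0.0221, 0], "delta_rot": [0, 0, 0], "claw": 0},
  ],
)

```text
time: 29.98
eef_pos: [0.6465, -0.0205, 0.0864]
tcp_rot: [0.441, 0.554, -0.446, 0.547]
contact_force: [-19.3, -2.8, 12.8]
opening: 0.227
```

At the stop: 100 mm of travel and a 19 N reaction. I'll release and retreat.

Request:
play_rows(
  targets=[
    {"delta_pos": [0, 0, 0], "delta_rot": [0, 0, 0], "claw": 60},
    {"delta_pos": [0, 0, 0], "delta_rot": [0, 0, 0], "claw": 60},
    {"delta_pos": [0, 0, 0], "delta_rot": [0, 0, 0], "claw": 60},
    {"delta_pos": [0, 0, 0], "delta_rot": [0, 0, 0], "claw": 60},
    {"delta_pos": [0, 0, 0.08], "delta_rot": [0, 0, 0], "claw": 60},
    {"delta_pos": [0, 0, 0.08], "delta_rot": [0, 0, 0], "claw": 60},
    {"delta_pos": [-0.1, 0.2, 0.28], "delta_rot": [0, 0, 0], "claw": 60},
    {"delta_pos": [-0.1, 0.2, 0.28], "delta_rot": [0, 0, 0], "claw": 60},
    {"delta_pos": [-0.1, 0.2, 0.28], "delta_rot": [0, 0, 0], "claw": 60},
    {"delta_pos": [-0.1, 0.2, 0.28], "delta_rot": [0, 0, 0], "claw": 60},
    {"delta_pos": [-0.1, 0.2, 0.28], "delta_rot": [0, 0, 0], "claw": 60},
    {"delta_pos": [-0.1, 0.2, 0.28], "delta_rot": [0, 0, 0], "claw": 60},
    {"delta_pos": [-0.1, 0.2, 0.28], "delta_rot": [0, 0, 0], "claw": 60},
    {"delta_pos": [-0.1, 0.2, 0.28], "delta_rot": [0, 0, 0], "claw": 60},
    {"delta_pos": [-0.1, 0.2, 0.28], "delta_rot": [0, 0, 0], "claw": 60},
    {"delta_pos": [-0.1, 0.2, 0.28], "delta_rot": [0, 0, 0], "claw": 60},
  ],
)

```text
time: 31.32
eef_pos: [0.5466, 0.1795, 0.366]
tcp_rot: [0.44, 0.554, -0.446, 0.548]
contact_force: [-0.2, -0.9, -0.7]
opening: 0.699
```

```bash
python3 - <<'E'
from fit import *
s=ctrl.get_state();print(s['time'],s['eef_pos'],s['dq'].round(3),s['contact_force'])
im=snap('wrist','w13'); cv2.imwrite('pics/w13b.png',cv2.resize(im,(800,600),interpolation=cv2.INTER_CUBIC))
E
```

```text
31.3167 [0.5466073 0.1795123 0.3660128] [-0.028  0.031  0.037 -0.002  0.003  0.001] [-0.1692284  -0.87330426 -0.7390627 ]
```

View pics/w13b.png

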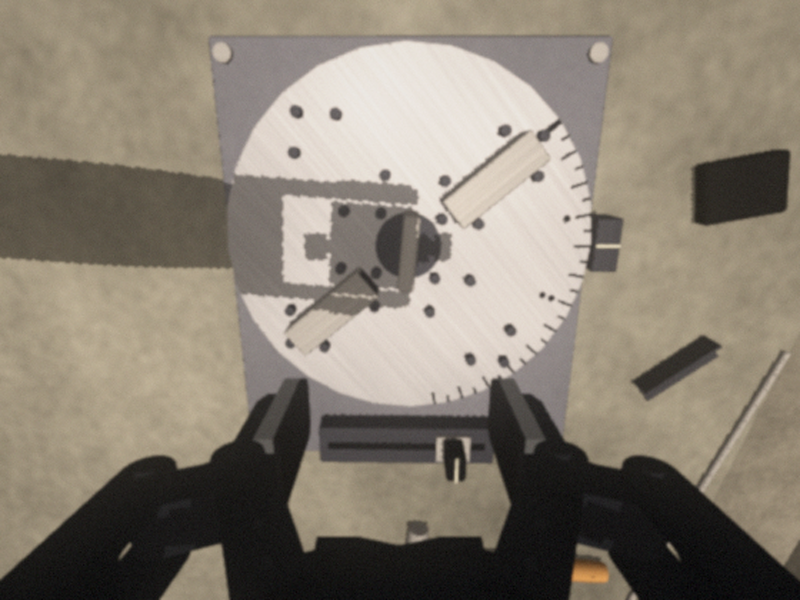

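Picture 15: the brake slide sits about 49 mm past the track's middle, which is locked. Both tubes are in their nests and the 40 mark is at the index. I'm handing in.

```bash
python3 -c "
from plant import ctrl
print(ctrl.get_state()['dq'].round(3)); print(ctrl.sign_off())"
```

```text
[-0.018  0.018  0.018  0.001  0.006  0.001]
the job is handed in; nothing more can be done
None
```

I finished the job in the order asked and handed it in at about 31 s of robot time.

- **Brake released:** I slid it back until it hit the end stop, with about 22 N of reaction.
- **Table to 0:** I turned it by the fin, and it measured about 0.07° at the index line.
- **Tubes:** I found two and laid them flat in nests 3 and 1. The dark bar beyond the index looked too thin and too dark to be a tube, so I left it.
- **Table to 40:** I turned the loaded table by the fin. The 40 mark, the next long one after the one-dot mark, sat within about 0.2° of the index line.
- **Brake locked:** I slid it 100 mm to the other stop, with about 19 N of reaction.

The last wrist picture showed both tubes in their nests, the 40 mark at the index and the slide about 49 mm past the track's middle. The robot was clear of everything.

- **Tube in nest 3:** it measured about 5 mm towards the axis from the nest's centre. It probably rests against the inner end pin, but it lies flat inside the pins.
- **Bystanders:** I never touched the hammer, wrench or slug, but the last picture shows only part of the hammer. I did not picture the wrench or slug again after picking up the second tube.

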